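# Bolt down and lock the pressure-casting mould

## Task

The pressure-casting mould's lid is shut but its four captive bolt knobs are still slack: turn each one clockwise right down to its stop, working crosswise so that the seal closes evenly (after the first bolt do the one diagonally opposite, then the other two). Then swing the hasp down flat over its staple and push the locking pin fully home through the staple's eye. Leave everything else on the bench where it is.

Things in the scene. Friction and masses are not known exactly. Their poses are not given: they have to be found in the camera images.
- mould: Closed pressure-casting mould: grey box with an aluminium lid, fixed to the bench, 170 mm deep (x) by 250 wide (y), lid top 90 mm above the bench. Origin: centre of the box's underside. Its x points to the back (hinge side), y to the left, z up; yaw varies from -0.3 to 0.15 rad. In its frame (mm) the four bolt axes stand at x -35 (front) or 55 (rear), y 88 (left) or -88 (right).
- slip_inlet (a point): Top of the brass slip inlet nipple on the lid, 134 mm above the bench, at (12, 0) mm in the mould's frame; 25 mm across, its foot 42 mm. A lower bleed valve (14 mm across, top 110 mm above the bench) stands 48 mm behind it.
- bracket (a point): Middle of the top of the catch bracket on the mould's front, 90 mm above the bench; in the mould's frame it spans x -152 to -82, y -49 to 101 mm and carries the staple and the pin guide (x -140 to -117, y 22 to 40, top 110 mm above the bench).
- bolt_fl_grip (a point): Grip point of the front left captive bolt knob (front = towards the robot, left = mould's +y): centre of its upright black wing bar, 44 mm long along this point's x, 12 mm thick along its y, 25 mm high (12.5 above and below this point). Under the bar only a 13 mm thick shank, 10 mm long, and a 32 mm washer. When tight the point is 118 mm above the bench, when slack up to 2 mm more.
- bolt_fl (a joint): Turn of the front left bolt in rad: grows clockwise seen from above, 1.6 = tight at its end stop, 0 = slackest. Starts between 0.1 and 0.9. The knob sinks 1.3 mm per rad as it is tightened, stays where it is left, and takes about 0.1 N m.
- bolt_fr_grip (a point): Grip point of the front right captive bolt knob (front = towards the robot, left = mould's +y): centre of its upright black wing bar, 44 mm long along this point's x, 12 mm thick along its y, 25 mm high (12.5 above and below this point). Under the bar only a 13 mm thick shank, 10 mm long, and a 32 mm washer. When tight the point is 118 mm above the bench, when slack up to 2 mm more.
- bolt_fr (a joint): Turn of the front right bolt in rad: grows clockwise seen from above, 1.6 = tight at its end stop, 0 = slackest. Starts between 0.1 and 0.9. The knob sinks 1.3 mm per rad as it is tightened, stays where it is left, and takes about 0.1 N m.
- bolt_rr_grip (a point): Grip point of the rear right captive bolt knob (front = towards the robot, left = mould's +y): centre of its upright black wing bar, 44 mm long along this point's x, 12 mm thick along its y, 25 mm high (12.5 above and below this point). Under the bar only a 13 mm thick shank, 10 mm long, and a 32 mm washer. When tight the point is 118 mm above the bench, when slack up to 2 mm more.
- bolt_rr (a joint): Turn of the rear right bolt in rad: grows clockwise seen from above, 1.6 = tight at its end stop, 0 = slackest. Starts between 0.1 and 0.9. The knob sinks 1.3 mm per rad as it is tightened, stays where it is left, and takes about 0.1 N m.
- bolt_rl_grip (a point): Grip point of the rear left captive bolt knob (front = towards the robot, left = mould's +y): centre of its upright black wing bar, 44 mm long along this point's x, 12 mm thick along its y, 25 mm high (12.5 above and below this point). Under the bar only a 13 mm thick shank, 10 mm long, and a 32 mm washer. When tight the point is 118 mm above the bench, when slack up to 2 mm more.
- bolt_rl (a joint): Turn of the rear left bolt in rad: grows clockwise seen from above, 1.6 = tight at its end stop, 0 = slackest. Starts between 0.1 and 0.9. The knob sinks 1.3 mm per rad as it is tightened, stays where it is left, and takes about 0.1 N m.
- hasp (a joint): Angle of the hasp strap in rad: 0 = lying flat over the staple, 2.1 = tipped back over the lid. It starts at 1.1 to 1.9, standing up. Its hinge is stiff (0.05 N m) and it stays where it is left.
- hasp_hinge (a point): Middle of the hasp's hinge axis, which lies along the mould's y; at (-72, 0, 93.5) mm in the mould's frame. The strap is a 4 mm steel plate 34 mm wide reaching 84 mm from the axis, towards the robot when flat, with a slot 12 mm wide from 38 to 72 mm from the axis through which the staple rises. The solid part 10 to 38 mm from the axis can be pressed.
- staple (a point): Centre of the staple's eye, at (-128, 0, 100) mm in the mould's frame: an upright loop of 7 mm steel bar, 27 mm across along the mould's x, top 114 mm above the bench; the eye opens along the mould's y.
- pin_handle (a point): Centre of the locking pin's upright black handle, 14 mm in diameter, spanning 16 mm below to 12 mm above this point (thinner, 11 mm, further down), 128 mm above the bench. The 8 mm pin runs from the handle's foot (100 mm above the bench) through its guide towards the staple, along the mould's -y.
- lock_pin (a joint): Travel of the locking pin in m towards the mould's -y (through the staple's eye, over the flat strap): 0 = withdrawn, 0.036 = fully home against its stop. Starts within 5 mm of withdrawn; needs about 2 N and stays where it is left. If it is in first, it bars the strap.
- tub_plum: small lidded plum-coloured tub, 67 mm across, 57 high, standing at the mould's left side; bystander, loose; origin at the centre of its underside.
- bench_tub_2: lidded dull-purple tub, 73 mm across, 62 high, at the mould's right side; bystander, loose; origin at the centre of its underside.
- bench_tub_1: lidded pale green tub, 75 mm across, 72 high; bystander, loose; origin at the centre of its underside.
- test_tile_1: L-shaped glazed test tile, 44x46 mm, 62 high, just in front of the mould; bystander, loose; origin at the centre of its underside.
- loop_tool_c: wooden-handled loop tool, 200 mm long, 12 high, lying in front of the mould; bystander, loose; origin at the centre of its underside.
- spray_bottle: tall trigger spray bottle, 100 mm across, 275 high; it and the pale green tub stand one at the left and one at the right of the work; bystander, loose; origin at the centre of its underside.
- test_tile_2: L-shaped glazed test tile, 44x46 mm, 62 high, beside the catch bracket at the mould's front left; bystander, loose; origin at the centre of its underside.

How it is judged (in metres and radians):
On the way, in this order (a step that is already met when the one before it is completed fails the run):
1. two diagonally opposite bolts are tight at their stops ((value of joint each of bolt_fl, bolt_rr above 1.5 rad or value of joint each of bolt_fr, bolt_rl above 1.5 rad)), for 0.2 s.
2. all four bolts are tight at their stops (value of joint each of bolt_fl, bolt_fr, bolt_rr, bolt_rl above 1.5 rad), for 0.2 s.
3. the hasp lies flat over the staple (value of joint hasp below 0.08 rad), for 0.2 s.
4. the locking pin is fully home through the staple (value of joint lock_pin above 0.032 m), for 0.2 s.
At the end, for the whole second after the job is handed in: All four bolts within 0.1 rad of their stops (over 1.5), the hasp within 0.08 rad of flat, the locking pin at least 32 mm of its 36 mm in and at rest, and no bystander more than 30 mm from where it stood (all of step 2 and value of joint hasp below 0.08 rad and value of joint lock_pin above 0.032 m and velocity of joint lock_pin below 0.01 m/s and distance of each of tub_plum, bench_tub_2, bench_tub_1, test_tile_1, loop_tool_c, spray_bottle, test_tile_2 from where it was at the start of the episode below 0.03 m); the robot touches nothing.
It fails at once if two neighbouring bolts tight while both of the others are still slack (not crosswise) ((value of joint each of bolt_fl, bolt_fr above 1.5 rad and not (value of joint bolt_rr above 1.5 rad) and not (value of joint bolt_rl above 1.5 rad)) or (value of joint each of bolt_fr, bolt_rr above 1.5 rad and not (value of joint bolt_rl above 1.5 rad) and not (value of joint bolt_fl above 1.5 rad)) or (value of joint each of bolt_rr, bolt_rl above 1.5 rad and not (value of joint bolt_fl above 1.5 rad) and not (value of joint bolt_fr above 1.5 rad)) or (value of joint each of bolt_rl, bolt_fl above 1.5 rad and not (value of joint bolt_fr above 1.5 rad) and not (value of joint bolt_rr above 1.5 rad))).
It fails at once if a bystander pushed more than 30 mm from where it stood (distance of any of tub_plum, bench_tub_2, bench_tub_1, test_tile_1, loop_tool_c, spray_bottle, test_tile_2 from where it was at the start of the episode above 0.03 m).
It also fails if it takes over 72 s, if anything falls off the work surface, if the arm or the gripper's body presses on something with over 40 N, if the wrist force passes 120 N, or if a joint passes its speed limit or range.

## Robot

A 7-joint arm with a two-finger parallel gripper is mounted at the origin on a cart in front of the work surface, level with it; the furniture and walls round the work are solid. World frame = base frame: x ahead of the robot, y to its left, z up, the work surface at z = 0. Lengths are in m, angles in degrees, forces in N, time in s.
With the tool pointing down it reaches from about 0.425 to 0.825 m from the base axis. Payload 3.6 kg.
Tool frame: the origin (TCP) lies midway between the tips of the shut fingers; the grasp point (between the pads) lies 19 mm behind it; z points along the fingers, y is the direction in which the jaws open and shut (so a half turn about z gives the same grasp; the last joint's range is limited). The gripper opens to 93 mm and grips with 3 to 60 N. Pads are 15 mm wide; open, the fingers measure 128 mm over their backs; the gripper's body (75 mm by 188 mm) begins 65 mm behind the grasp point.
Start: joints at [61.622, 35.231, -0.722, 81.555, 0.464, 63.22, -2.315], TCP at [0.294, -0.58, 0.219] pointing down, gripper open.
Joint ranges: [-178.69, 178.69], [-17.37, 117.87], [-77.05, 75.6], [15.02, 138.74], [-78.02, 258.01], [0.78, 113.62], [-162.83, 162.83]. Speed limits (degrees/s): [159.86, 159.86, 180, 180, 180, 180, 180].

## Interface

Orientations are given as [roll, pitch, yaw] about the fixed x, y, z axes, in that order (R = Rz(yaw) Ry(pitch) Rx(roll)).
In Python, from bench import state, get_image, sign_off gives the robot as it stands. The module is installed in compiled form; this text tells all that it offers.
- The arm moves only by the tool step_arm, never from a script. Its arguments are lists of equal length, an entry for each row: "delta_rot": the turn, a rotation vector about the world's x, y, z in rad, a list of three; "offset": the shift along the world's x, y, z in cm, a list of three; "gripper": the closure, from 0 (fully open) to 1 (shut). A call has 1 to 12 rows; each row shifts and turns the pose as measured when the row begins; what a row does not reach is not made up. A row lasts 1/8 s, in which the tool goes at most 62.5 mm and 10.7 degrees, less where a joint would pass 70% of its speed; a pose out of reach is approached as far as the arm can. A call with a gripper value outside its range is refused whole. The fingers move at their own pace and stop on an object; "force" is the grip in N (left out, the last holds). Time passes only in rows, so rows that do not move let the fingers close. It gives the time, the measured TCP pose, the force and the opening at its end, in the units of the state.
- state(): the state, without advancing time (a new reading comes with each control period).
- get_image(name): name is "scene" or "top" or "wrist"; returns a dict with "pixels" (384x512x3 uint8, red, green, blue), "mtx" (3x3 intrinsics, pixels), "cam_to_world" (4x4, takes a point from camera to world coordinates). Camera axes: x right, y down, z forward; pixel columns grow to the right and rows downward; lengths in m; the calibration is good to about 2 mm. A picture is of the moment at which its call begins. There is no depth.
- sign_off(): hands the job in, once; it reports no verdict.
The state is a dict: "time_s": time; "q": joint angles; "dq": joint speeds; "effort": joint torques, N m; "ee_pos": TCP position; "orientation": TCP orientation; "ft_force": force on the tool from outside, world axes, zero at the start; "wrist_torque": the same for the moment, N m; "grip_width": finger opening in m.
Only numpy, scipy, OpenCV 4.12 (cv2) and the standard library are available. Lean on these libraries where they do the work, as an engineer would, in place of code of your own. Each camera call takes 0.05 s, during which the arm holds its last target.

## Working session

There is one attempt and no reset: what is moved stays moved. The work goes in short steps, Python scripts to look and compute and a tool call to move; the robot and the scene stay as the last step left them, time stands still between calls to the robot, and variables do not carry over. Pictures are saved under pics/ and viewed, and the job is handed in when it is done.

Besides the shell and the picture viewer there is one more tool, called as name(argument=value, ...) on one line, values as JSON. step_arm: Moves the arm, as the interface text tells. Its arguments: {"type":"object","properties":{"delta_rot":{"type":"array"},"offset":{"type":"array"},"gripper":{"type":"array"},"force":{"type":"number"}},"required":["delta_rot","offset","gripper"]}

```bash
mkdir -p pics
python3 - <<'E'
from bench import state,get_image
import cv2,numpy as np,pickle
s=state();print(s)
d={}
for n in ["scene","top","wrist"]:
    im=get_image(n);d[n]=im
    cv2.imwrite(f"pics/{n}0.png",cv2.resize(im["pixels"][:,:,::-1],(800,600),interpolation=cv2.INTER_CUBIC))
    print(n,im["mtx"].round(1).tolist(),im["cam_to_world"].round(3).tolist())
pickle.dump(d,open("im0.pkl","wb"))
E
```

```text
{'time_s': 0.0, 'q': array([61.62029659, 35.28862618, -0.72241805, 81.63933164,  0.46414763,
       63.22104414, -2.31204818]), 'dq': array([ 0.03449103, -0.00450203, -0.02410644, -0.0886337 , -0.02988137,
        0.02132016,  0.07999562]), 'effort': array([-4.02916939e-04, -4.58940697e+01,  2.08934122e-01, -1.65748268e+01,
       -6.11151871e-02,  2.04038469e-02,  2.42250890e-04]), 'ee_pos': array([ 0.29333875, -0.57916021,  0.2174998 ]), 'orientation': array([-1.79853895e+02,  2.39867824e-03,  2.68675297e+01]), 'ft_force': array([-0.95218025, -0.46593216, -0.58579247]), 'wrist_torque': array([-0.01922457,  0.04755599,  0.0376355 ]), 'grip_width': 0.09276534733884655}
scene [[372.0, 0.0, 252.7], [0.0, 372.0, 187.1], [0.0, 0.0, 1.0]] [[-0.893, -0.328, 0.308, 0.14], [-0.45, 0.637, -0.626, 0.741], [0.01, -0.698, -0.716, 0.986], [0.0, 0.0, 0.0, 1.0]]
top [[427.7, 0.0, 254.2], [0.0, 427.7, 204.1], [0.0, 0.0, 1.0]] [[0.003, -0.986, 0.165, 0.294], [-1.0, -0.002, 0.002, 0.009], [-0.001, -0.165, -0.986, 1.453], [0.0, 0.0, 0.0, 1.0]]
wrist [[284.7, 0.0, 251.1], [0.0, 284.7, 189.3], [0.0, 0.0, 1.0]] [[0.452, -0.853, -0.262, 0.367], [-0.892, -0.433, -0.13, -0.543], [-0.003, 0.292, -0.956, 0.383], [0.0, 0.0, 0.0, 1.0]]
```

View pics/scene0.png

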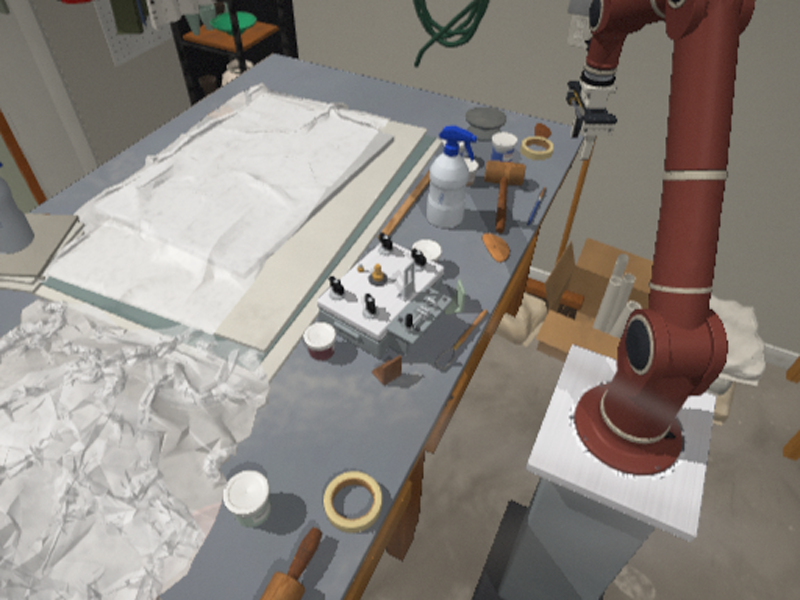

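View pics/top0.png

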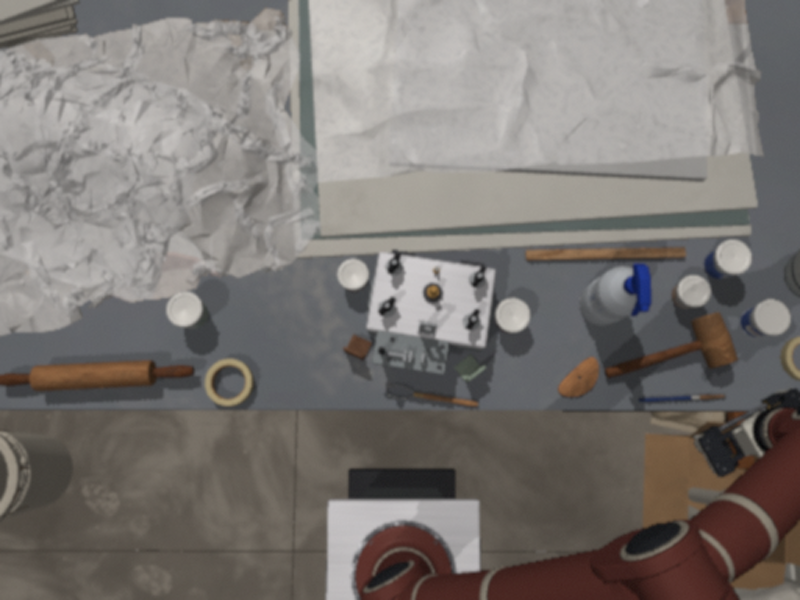

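The mould is at about (433,300) in the 800 px top view, with the tubs either side of it and the spray bottle on the right. I'll zoom in.

Run:
```python
import cv2,pickle
d=pickle.load(open("im0.pkl","rb"))
t=d["top"]["pixels"][150:270,210:370,::-1]
cv2.imwrite("pics/topc.png",cv2.resize(t,(800,600),interpolation=cv2.INTER_CUBIC))
t=d["scene"]["pixels"][140:260,180:340,::-1]
cv2.imwrite("pics/scenec.png",cv2.resize(t,(800,600),interpolation=cv2.INTER_CUBIC))
```

```text
(no output)
```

View pics/topc.png

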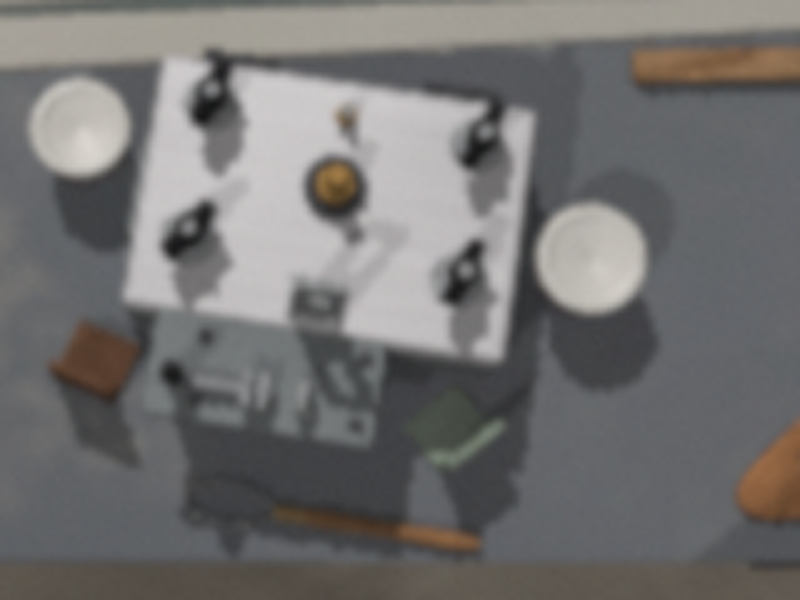

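View pics/scenec.png

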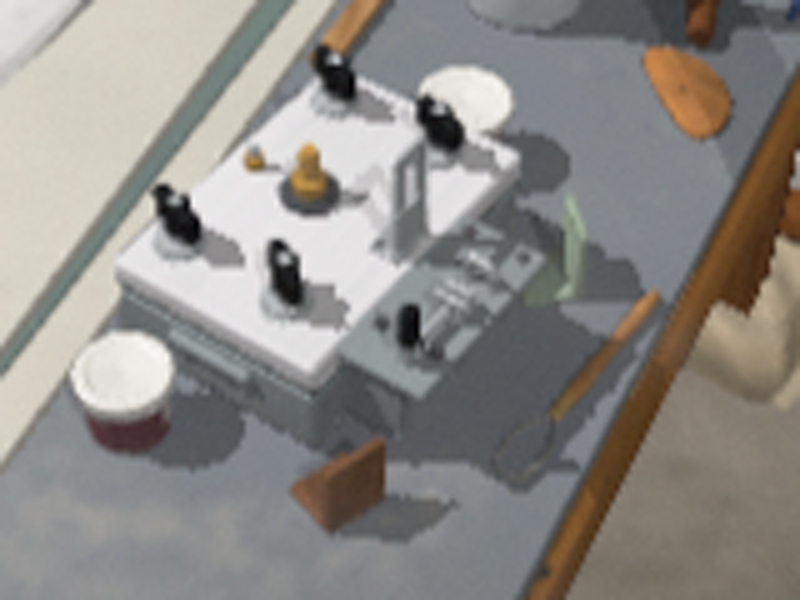

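```bash
cat > h.py <<'E'
import numpy as np,cv2
from scipy.optimize import least_squares
def proj(im,P):
    T=np.linalg.inv(im["cam_to_world"]);P=np.atleast_2d(P)
    c=P@T[:3,:3].T+T[:3,3];u=c@im["mtx"].T
    return u[:,:2]/u[:,2:]
def ray(im,uv,z):
    T=im["cam_to_world"];d=T[:3,:3]@np.linalg.inv(im["mtx"])@np.array([uv[0],uv[1],1.])
    return T[:3,3]+d*(z-T[2,3])/d[2]
def m2w(p,P):
    c,s=np.cos(p[2]),np.sin(p[2]);P=np.atleast_2d(np.array(P,float))
    return np.c_[p[0]+c*P[:,0]-s*P[:,1],p[1]+s*P[:,0]+c*P[:,1],P[:,2]]
def ortho(im,cx,cy,z,half,yaw=0,n=600):
    # rectified view on plane z: up=+x(yaw), left=+y
    g=np.linspace(half,-half,n);X,Y=np.meshgrid(g,g,indexing='ij')
    c,s=np.cos(yaw),np.sin(yaw)
    W=np.stack([cx+c*X-s*Y,cy+s*X+c*Y,np.full_like(X,z)],-1).reshape(-1,3)
    uv=proj(im,W).reshape(n,n,2).astype(np.float32)
    return cv2.remap(im["pixels"],uv[...,0],uv[...,1],cv2.INTER_CUBIC)[:,:,::-1]
E
python3 - <<'E'
import pickle
from h import *
d=pickle.load(open("im0.pkl","rb"));im=d["top"]
px=np.array([[162,58],[536,108],[503,362],[124,302]])/5.+[210,150]
W=np.array([ray(im,p,.09) for p in px]);print(W.round(4))
print([np.linalg.norm(W[i]-W[(i+1)%4]).round(4) for i in range(4)])
M=np.array([[85,125,90],[85,-125,90],[-85,-125,90],[-85,125,90]])/1000.
r=least_squares(lambda p:(m2w(p,M)-W)[:,:2].ravel(),[.5,0,0]);print(r.x,r.fun.round(4))
# other checks: slip inlet top
print(m2w(r.x,[[.012,0,.134]]),ray(im,[210+335/5,150+183/5],.134))
p=r.x;np.save("p0.npy",p)
for n in ["top","scene"]:
  im=d[n];I=im["pixels"][:,:,::-1].copy();I=cv2.resize(I,None,fx=4,fy=4,interpolation=cv2.INTER_CUBIC)
  for x in (-.035,.055):
    for y in (.088,-.088):
      u=proj(im,m2w(p,[[x,y,.119]]))[0];cv2.circle(I,tuple(int(v) for v in (u*4+2)),3,(0,0,255),-1);print(n,x,y,m2w(p,[[x,y,.119]]).round(4))
  for q in ([.012,0,.134],[-.128,0,.1],[-.072,0,.0935],[-.117,.052,.09]):
      u=proj(im,m2w(p,[q]))[0];cv2.circle(I,tuple(int(v) for v in (u*4+2)),3,(0,255,0),-1)
  a,b=(210,150) if n=="top" else (180,140)
  cv2.imwrite(f"pics/{n}_fit.png",cv2.resize(I[b*4:b*4+480,a*4:a*4+640],(800,600)))
E
```

```text
[[ 0.6636  0.0509  0.09  ]
 [ 0.6304 -0.1941  0.09  ]
 [ 0.4631 -0.1693  0.09  ]
 [ 0.5014  0.0742  0.09  ]]
[np.float64(0.2472), np.float64(0.1692), np.float64(0.2465), np.float64(0.1639)]
[ 0.56461382 -0.05958842 -0.1452617 ] [ 0.0032  0.0009  0.0002 -0.0015 -0.0006 -0.0017 -0.0028  0.0022]
[[ 0.57648743 -0.06132544  0.134     ]] [ 0.57079188 -0.05997667  0.134     ]
top -0.035 0.088 [[0.5427 0.0326 0.119 ]]
top -0.035 -0.088 [[ 0.5172 -0.1416  0.119 ]]
top 0.055 0.088 [[0.6318 0.0195 0.119 ]]
top 0.055 -0.088 [[ 0.6063 -0.1546  0.119 ]]
scene -0.035 0.088 [[0.5427 0.0326 0.119 ]]
scene -0.035 -0.088 [[ 0.5172 -0.1416  0.119 ]]
scene 0.055 0.088 [[0.6318 0.0195 0.119 ]]
scene 0.055 -0.088 [[ 0.6063 -0.1546  0.119 ]]
```

View pics/top_fit.png

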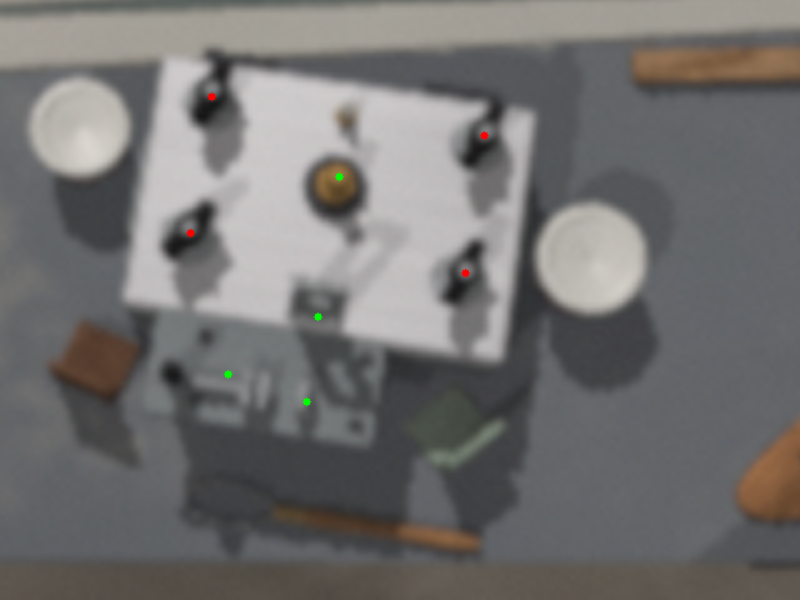

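View pics/scene_fit.png

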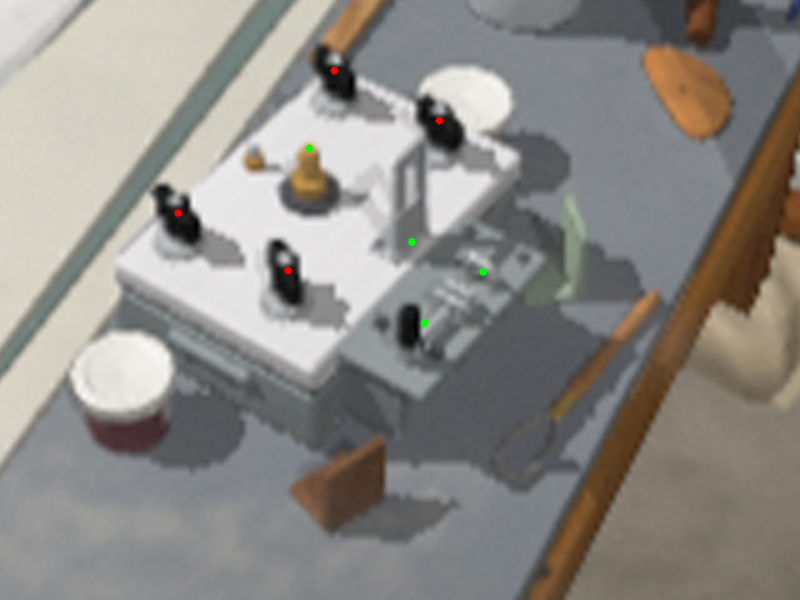

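step_arm(delta_rot=[[0, 0, 0], [0, 0, 0], [0, 0, 0.15], [0, 0, 0.15], [0, 0, 0.15], [0, 0, 0.15], [0, 0, 0.15], [0, 0, 0.15], [0, 0, 0.15], [0, 0, 0.15], [0, 0, 0.15], [0, 0, 0.15]], offset=[[0, 0, 6], [0, 0, 6], [2, 5.2, 0], [2, 5.2, 0], [2, 5.2, 0], [2, 5.2, 0], [2, 5.2, 0], [2, 5.2, 0], [2, 5.2, 0], [2, 5.2, 0], [2, 5.2, 0], [2, 5.2, 0]], gripper=[0, 0, 0, 0, 0, 0, 0, 0, 0, 0.5, 0.5, 0.5], force=20)

```text
time_s: 1.65
ee_pos: [0.4922, -0.046, 0.3371]
orientation: [-179.6, 0.3, 115.0]
ft_force: [0.3, -0.8, 1.0]
grip_width: 0.0675
```

step_arm(delta_rot=[[0, 0, 0.17]], offset=[[0, -3, 0]], gripper=[0.5])

```text
time_s: 1.78
ee_pos: [0.4935, -0.0665, 0.3377]
orientation: [-179.9, 0.2, 126.1]
ft_force: [0.1, -1.2, -0.6]
grip_width: 0.0576
```

```bash
cat > snap.py <<'E'
import sys,pickle
from bench import get_image,state
from h import *
n,tag=sys.argv[1],sys.argv[2]
im=get_image(n);pickle.dump(im,open(f"{tag}.pkl","wb"))
cv2.imwrite(f"pics/{tag}.png",cv2.resize(im["pixels"][:,:,::-1],(800,600),interpolation=cv2.INTER_CUBIC))
s=state();print(s["time_s"],s["ee_pos"].round(4),s["orientation"].round(1),s["q"].round(0),s["grip_width"].round(4),s["ft_force"].round(1))
E
python3 snap.py wrist w1
```

```text
Traceback (most recent call last):
  File "snap.py", line 7, in <module>
    s=state();print(s["time_s"],s["ee_pos"].round(4),s["orientation"].round(1),s["q"].round(0),s["grip_width"].round(4),s["ft_force"].round(1))
                                                                                               ^^^^^^^^^^^^^^^^^^^^^
AttributeError: 'float' object has no attribute 'round'
```

View pics/w1.png

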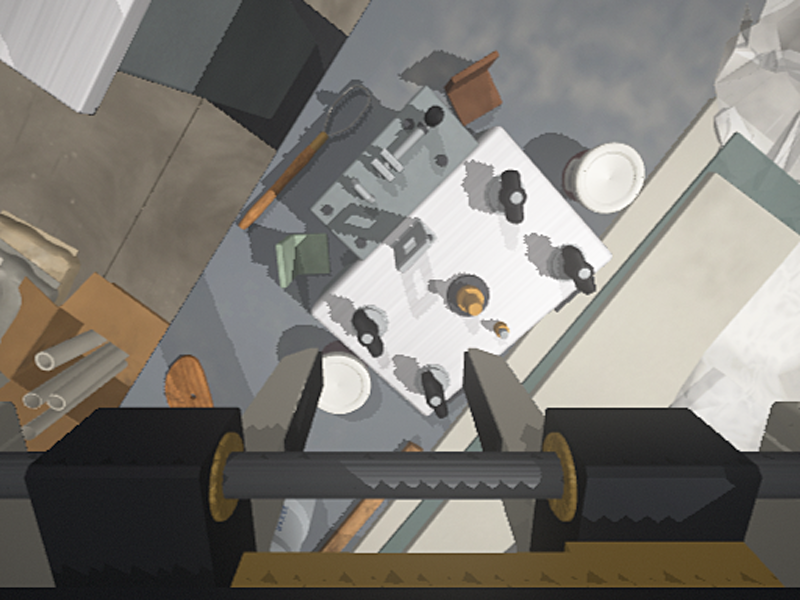

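The wrist view shows all four knobs, with FL at (512,195), RL at (578,268), FR at (367,330) and RR at (433,390). The pin handle is at (434,115) and the hasp at (410,240).

```bash
sed -i 's/s\["grip_width"\].round(4)/round(s["grip_width"],4)/' snap.py
python3 - <<'E'
import pickle
from h import *
im=pickle.load(open("w1.pkl","rb"))
k=1.5625
px=(np.array([[500,126],[611,256],[430,415],[313,309]])+.5)/k-.5
M=np.array([[-85,125,90],[85,125,90],[85,-125,90],[-85,-125,90]])/1000.
W=np.array([ray(im,p,.09) for p in px])
r=least_squares(lambda p:(m2w(p,M)-W)[:,:2].ravel(),[.5,0,0]);print(r.x,r.fun.round(4))
p=r.x
I=ortho(im,p[0],p[1],.09,.15,p[2]);cv2.rectangle(I,(50,130),(550,470),(0,0,255),1)
cv2.imwrite("pics/o90.png",I)
I=ortho(im,p[0],p[1],.1315,.15,p[2])
for x in (-35,55):
  for y in (88,-88): cv2.circle(I,(int(300-y*2),int(300-x*2)),2,(0,0,255),-1)
cv2.imwrite("pics/o131.png",I)
np.save("p1.npy",p)
E
```

```text
[ 0.56571695 -0.05532853 -0.15588974] [-0.0034  0.0053  0.0057  0.0052  0.0005 -0.0052 -0.0027 -0.0053]Traceback (most recent call last):
  File "<stdin>", line 10, in <module>
cv2.error: OpenCV(4.12.0) :-1: error: (-5:Bad argument) in function 'rectangle'
> Overload resolution failed:
>  - Layout of the output array img is incompatible with cv::Mat
>  - Layout of the output array img is incompatible with cv::Mat
>  - Expected Ptr<cv::UMat> for argument 'img'
>  - Expected Ptr<cv::UMat> for argument 'img'
```

```bash
sed -i 's/cv2.INTER_CUBIC)\[:,:,::-1\]/cv2.INTER_CUBIC)[:,:,::-1].copy()/' h.py
python3 - <<'E'
import pickle
from h import *
im=pickle.load(open("w1.pkl","rb"))
p=np.array([ 0.56571695, -0.05532853, -0.15588974])
I=ortho(im,p[0],p[1],.09,.15,p[2]);cv2.rectangle(I,(50,130),(550,470),(0,0,255),1)
cv2.imwrite("pics/o90.png",I)
I=ortho(im,p[0],p[1],.1315,.15,p[2])
for x in (-35,55):
  for y in (88,-88): cv2.circle(I,(int(300-y*2),int(300-x*2)),2,(0,0,255),-1)
cv2.imwrite("pics/o131.png",I)
np.save("p1.npy",p)
E
```

```text
(no output)
```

View pics/o90.png

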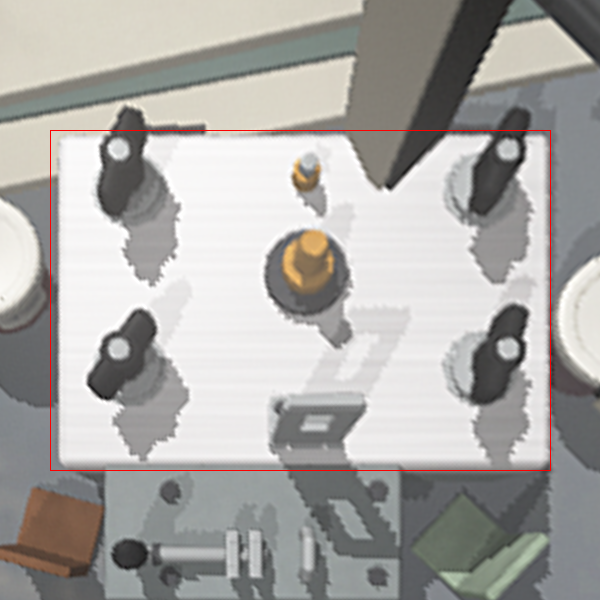

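View pics/o131.png

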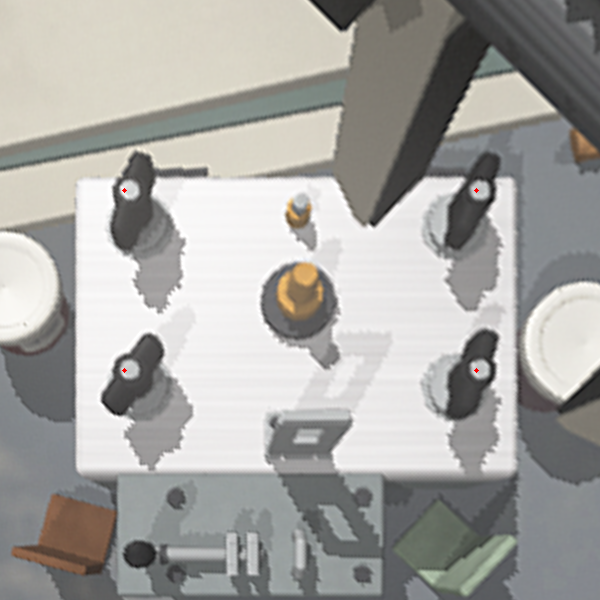

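Run:
```python
import pickle
from h import *
im=pickle.load(open("w1.pkl","rb"))
p=np.array([.5654,-.0576,-.156]);np.save("p.npy",p)
tiles=[]
for nm,x,y in (("fl",-.035,.088),("fr",-.035,-.088),("rl",.055,.088),("rr",.055,-.088)):
    w=m2w(p,[[x,y,.1315]])[0];print(nm,w.round(4))
    I=ortho(im,w[0],w[1],.1315,.03,0,300);cv2.circle(I,(150,150),110,(0,0,255),1)
    cv2.putText(I,nm,(5,20),0,.6,(0,0,255),1);tiles.append(I)
cv2.imwrite("pics/bars.png",np.vstack([np.hstack(tiles[:2]),np.hstack(tiles[2:])]))
```

```text
fl [0.5445 0.0348 0.1315]
fr [ 0.5172 -0.1391  0.1315]
rl [0.6334 0.0208 0.1315]
rr [ 0.6061 -0.1531  0.1315]
```

View pics/bars.png

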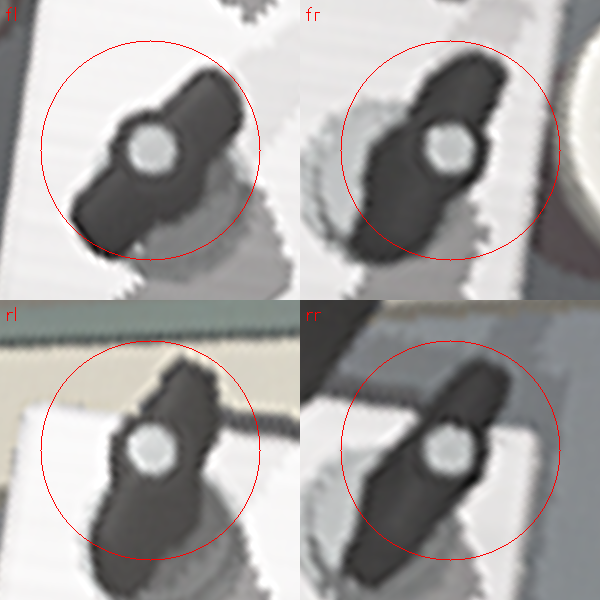

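```bash
cat > barfit.py <<'E'
import sys,pickle
from h import *
B={"fl":(-.035,.088),"fr":(-.035,-.088),"rl":(.055,.088),"rr":(.055,-.088)}
def fit(im,nm,thr=75):
    p=np.load("p.npy");S=4
    x,y=B[nm]
    c0=proj(im,m2w(p,[[x,y,.119]]))[0];R=40
    x0,y0=int(c0[0])-R,int(c0[1])-R
    g=im["pixels"][max(y0,0):y0+2*R,max(x0,0):x0+2*R].max(2)
    x0,y0=max(x0,0),max(y0,0)
    m=cv2.resize(g,None,fx=S,fy=S,interpolation=cv2.INTER_CUBIC)<thr
    best=None
    def sil(th,dx,dy,z):
        w=m2w(p,[[x+dx,y+dy,z]])[0]
        out=np.zeros(m.shape,np.uint8)
        def hull(P):
            uv=(proj(im,P)-[x0,y0]+.5)*S-.5
            cv2.fillConvexPoly(out,cv2.convexHull(uv.round().astype(np.int32)),1)
        a=np.linspace(0,2*np.pi,24)
        ex=np.array([1,1,-1,-1])*.022;ey=np.array([1,-1,1,-1])*.006
        c,s=np.cos(th),np.sin(th)
        P=np.array([[w[0]+c*u-s*v,w[1]+s*u+c*v,z+h] for u,v in zip(ex,ey) for h in (-.0125,.0125)]);hull(P)
        P=np.array([[w[0]+.0078*np.cos(t),w[1]+.0078*np.sin(t),z+h] for t in a for h in (-.0125,.0125)]);hull(P)
        return out.astype(bool)
    a=None
    # restrict to region around
    def score(th,dx,dy,z):
        o=sil(th,dx,dy,z)
        near=cv2.dilate(sil(th,0,0,.119).astype(np.uint8),np.ones((21,21)))>0
        return (o&m).sum()/((o|(m&near)).sum())
    best=max((score(np.radians(t),0,0,.119),t) for t in range(-130,50,3))
    t0=best[1]
    best=max((score(np.radians(t),dx,dy,z),t,dx,dy,z) for t in np.arange(t0-5,t0+6,1) for dx in (-.002,-.001,0,.001,.002) for dy in (-.002,-.001,0,.001,.002) for z in (.1185,))
    return best
if __name__=="__main__":
    im=pickle.load(open(sys.argv[1]+".pkl","rb"))
    for n in sys.argv[2:] or B: print(n,[round(float(v),4) for v in fit(im,n)])
E
time python3 barfit.py w1
```

```text
fl [0.3267, -38.0, 0.0, -0.001, 0.1185]
fr [0.6424, -32.0, 0.0, 0.0, 0.1185]
rl [0.1145, -21.0, -0.002, 0.0, 0.1185]
rr [0.6476, -34.0, 0.0, 0.0, 0.1185]
real	0m5.944s
user	0m4.134s
sys	0m0.177s
```

Run:
```python
import pickle
from barfit import *
im=pickle.load(open("w1.pkl","rb"))
for thr in (85,95,105):
  for n in B: print(thr,n,[round(float(v),4) for v in fit(im,n,thr)])
```

```text
85 fl [0.5908, -39.0, 0.0, -0.001, 0.1185]
85 fr [0.6865, -32.0, 0.0, 0.0, 0.1185]
85 rl [0.5442, -20.0, 0.0, -0.001, 0.1185]
85 rr [0.6911, -32.0, -0.002, 0.001, 0.1185]
95 fl [0.662, -39.0, 0.0, -0.001, 0.1185]
95 fr [0.7095, -30.0, 0.0, 0.0, 0.1185]
95 rl [0.6593, -20.0, 0.0, -0.001, 0.1185]
95 rr [0.7124, -32.0, 0.0, 0.0, 0.1185]
105 fl [0.6931, -39.0, 0.0, -0.001, 0.1185]
105 fr [0.727, -30.0, 0.0, 0.0, 0.1185]
105 rl [0.6887, -20.0, 0.0, -0.001, 0.1185]
105 rr [0.7318, -31.0, 0.001, 0.0, 0.1185]
```

step_arm(delta_rot=[[0, 0, 0.1], [0, 0, 0.1], [0, 0, 0.04], [0, 0, 0]], offset=[[2.5, 5, -5], [2.5, 5, -5], [0, 0, -3], [0, 0, 0]], gripper=[0.5, 0.5, 0.5, 0.5])

```text
time_s: 2.33
ee_pos: [0.5364, 0.0057, 0.2171]
orientation: [-179.4, 0.6, 138.5]
ft_force: [-0.1, -0.4, 0.7]
grip_width: 0.0464
```

```bash
python3 snap.py wrist w2; python3 barfit.py w2 fl
```

```text
2.375 [0.5375 0.0065 0.2188] [-179.6    0.7  138.5] [ 19.  28. -34. 100.  19.  57.  26.] 0.0464 [0.8 0.5 1.4]
fl [0.305, -40.0, 0.0, -0.001, 0.1185]
```

View pics/w2.png

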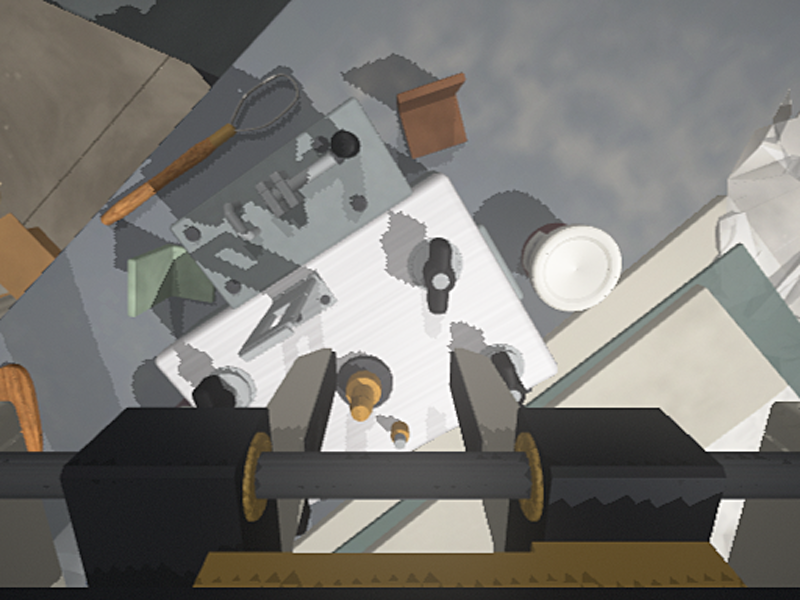

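Run:
```python
import pickle
from h import *
im=pickle.load(open("w2.pkl","rb"))
print(ray(im,np.array([440.5,282.5])/1.5625-.5,.132), ray(im,np.array([440.5,282.5])/1.5625-.5,.135))
```

```text
[0.54469473 0.03408111 0.132     ] [0.54385817 0.03441542 0.135     ]
```

step_arm(delta_rot=[[0, 0, 0.02], [0, 0, 0], [0, 0, 0]], offset=[[0.7, 2.7, -4], [0, 0, 0], [0, 0, 0]], gripper=[0.5, 0.5, 0.5])

```text
time_s: 2.75
ee_pos: [0.5488, 0.0307, 0.1837]
orientation: [-180.0, 1.3, 139.1]
ft_force: [-0.2, -0.8, 0.4]
grip_width: 0.0462
```

step_arm(delta_rot=[[0.015, 0.017, 0.01], [0, 0, 0], [0, 0, 0], [0, 0, 0]], offset=[[-0.4, 0.35, -3], [0, 0, -3], [0, 0, -2], [0, 0, 0]], gripper=[0.5, 0.5, 0.5, 0.5])

```text
time_s: 3.25
ee_pos: [0.5507, 0.0286, 0.1105]
orientation: [179.5, 0.8, 138.9]
ft_force: [1.1, -0.0, 0.3]
grip_width: 0.0465
```

step_arm(delta_rot=[[0, 0, 0], [0, 0, 0]], offset=[[-0.7, 0.7, -0.2], [0, 0, 0]], gripper=[0.5, 0.5])

```text
time_s: 3.5
ee_pos: [0.5452, 0.0355, 0.1116]
orientation: [179.3, 1.0, 138.8]
ft_force: [-0.6, -0.2, 0.0]
grip_width: 0.0463
```

```bash
python3 snap.py wrist w3
```

```text
3.55 [0.5459 0.0351 0.1117] [179.3   1.1 138.8] [ 13.  36. -29. 106.  26.  43.  18.] 0.0461 [ 1.1 -0.9 -0.4]
```

View pics/w3.png

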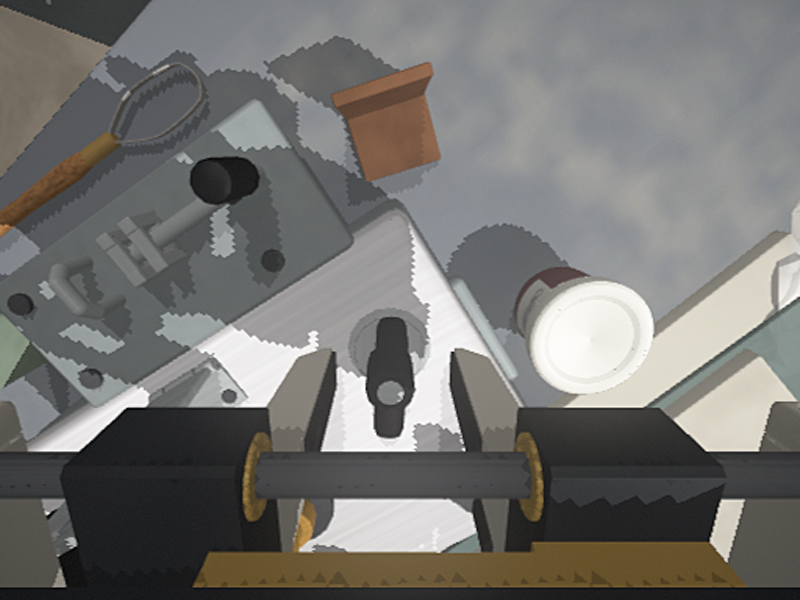

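The bar at (390,375) is square to the jaws and centred between them, so I'll lower and close.

step_arm(delta_rot=[[0, 0, 0], [0, 0, 0], [0, 0, 0], [0, 0, 0], [0, 0, 0]], offset=[[0, 0, -0.7], [0, 0, 0], [0, 0, 0], [0, 0, 0], [0, 0, 0]], gripper=[0.5, 1, 1, 1, 1], force=30)

```text
time_s: 4.18
ee_pos: [0.5456, 0.0337, 0.1049]
orientation: [179.4, 1.1, 138.7]
ft_force: [-0.3, -0.0, 4.8]
grip_width: 0.0122
```

step_arm(delta_rot=[[0, 0, -0.16], [0, 0, -0.16], [0, 0, -0.16], [0, 0, -0.16], [0, 0, -0.16], [0, 0, -0.16]], offset=[[0, 0, -0.02], [0, 0, -0.02], [0, 0, -0.02], [0, 0, -0.02], [0, 0, -0.02], [0, 0, -0.02]], gripper=[1, 1, 1, 1, 1, 1])

```text
time_s: 4.92
ee_pos: [0.5445, 0.0333, 0.1038]
orientation: [179.6, 1.2, 82.1]
ft_force: [0.1, -0.3, -0.1]
grip_width: 0.0118
```

```bash
python3 -c "
from bench import state
s=state();print(s['ft_force'],s['wrist_torque'],s['q'].round(0))"
```

```text
[ 0.08169475 -0.27618643 -0.06695319] [-0.12034771  0.13877956  0.09751532] [  2.  35. -12. 106.  13.  40. -26.]
```

step_arm(delta_rot=[[0, 0, -0.14], [0, 0, -0.14]], offset=[[0, 0, -0.02], [0, 0, -0.02]], gripper=[1, 1])

```text
time_s: 5.18
ee_pos: [0.5446, 0.0344, 0.1037]
orientation: [179.5, 1.2, 66.1]
ft_force: [-0.1, 0.4, 0.8]
grip_width: 0.014
```

```bash
cat > t.py <<'E'
from bench import state
s=state();print(s['time_s'],s['ee_pos'].round(4),s['orientation'].round(1),s['ft_force'].round(1),'tau',s['wrist_torque'].round(3),s['q'].round(0))
E
python3 t.py
```

```text
5.175 [0.5446 0.0344 0.1037] [179.5   1.2  66.1] [-0.1  0.4  0.8] tau [-0.153  0.101  0.837] [ -2.  34.  -8. 106.   9.  40. -39.]
```

step_arm(delta_rot=[[0, 0, 0], [0, 0, 0], [0, 0, 0.1], [0, 0, 0.16], [0, 0, 0.16], [0, 0, 0.16], [0, 0, 0.16], [0, 0, 0.16], [0, 0, 0.16], [0, 0, 0.16], [0, 0, 0.16]], offset=[[0, 0, 0], [0, 0, 0], [0, 0, 3.5], [0, 0, 4], [1, -3, 0], [1, -3, 0], [1, -3, 0], [1, -3, 0], [1, -3, 0], [1, -3, 0], [0, 0, 0]], gripper=[0.5, 0.5, 0.5, 0.5, 0.5, 0.5, 0.5, 0.5, 0.5, 0.5, 0.5])

```text
time_s: 6.55
ee_pos: [0.6052, -0.1532, 0.1808]
orientation: [179.5, 1.3, 148.4]
ft_force: [-0.5, -0.3, 0.1]
grip_width: 0.0466
```

```bash
python3 snap.py wrist w4;python3 t.py
```

```text
6.6 [ 0.6049 -0.1518  0.1807] [179.5   1.2 148.7] [ 31.  37. -32.  90.  22.  58.  51.] 0.0468 [-0.1  0.1 -0.8]
6.6 [ 0.6049 -0.1518  0.1807] [179.5   1.2 148.7] [-0.1  0.1 -0.8] tau [ 0.053 -0.125  0.021] [ 31.  37. -32.  90.  22.  58.  51.]
```

View pics/w4.png

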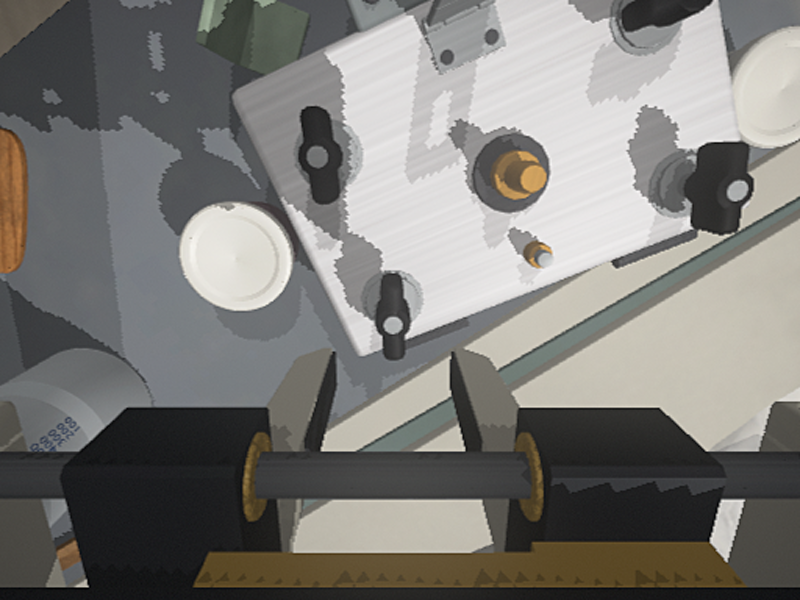

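Run:
```python
import pickle
from h import *
im=pickle.load(open("w4.pkl","rb"))
print(ray(im,np.array([393.5,325.5])/1.5625-.5,.132))
t=pickle.load(open("im0.pkl","rb"))["top"]
print(ray(t,[388,187],.0),ray(t,[402,184],.25))
```

```text
[ 0.60603314 -0.15308164  0.132     ]
[ 0.59834688 -0.45162785  0.        ] [ 0.55494086 -0.41295123  0.25      ]
```

step_arm(delta_rot=[[0, 0, 0], [0, 0, 0], [0, 0, 0]], offset=[[0.1, -0.1, -3], [0, 0, -2], [0, 0, 0]], gripper=[0.5, 0.5, 0.5])

```text
time_s: 6.98
ee_pos: [0.6058, -0.1531, 0.1298]
orientation: [179.4, 1.2, 148.4]
ft_force: [-0.7, -0.4, 0.4]
grip_width: 0.0469
```

step_arm(delta_rot=[[0, 0, 0], [0, 0, 0], [0, 0, 0], [0, 0, 0], [0, 0, 0], [0, 0, 0], [0, 0, -0.16], [0, 0, -0.16], [0, 0, -0.16], [0, 0, -0.16], [0, 0, -0.16], [0, 0, -0.16]], offset=[[0, 0, -2.5], [0, 0, 0], [0, 0, 0], [0, 0, 0], [0, 0, 0], [0, 0, 0], [0, 0, -0.02], [0, 0, -0.02], [0, 0, -0.02], [0, 0, -0.02], [0, 0, -0.02], [0, 0, -0.02]], gripper=[0.5, 1, 1, 1, 1, 1, 1, 1, 1, 1, 1, 1])

```text
time_s: 8.48
ee_pos: [0.6063, -0.1553, 0.1085]
orientation: [179.5, 1.6, 91.6]
ft_force: [-0.5, -1.5, -0.5]
grip_width: 0.0118
```

```bash
python3 t.py
```

```text
8.475 [ 0.6063 -0.1553  0.1085] [179.5   1.6  91.6] [-0.5 -1.5 -0.5] tau [-0.271  0.195  0.136] [ 19.  40. -13.  93.  13.  47.   2.]
```

step_arm(delta_rot=[[0, 0, -0.15], [0, 0, -0.15], [0, 0, -0.12]], offset=[[0, 0, -0.02], [0, 0, -0.02], [0, 0, -0.02]], gripper=[1, 1, 1])

```text
time_s: 8.85
ee_pos: [0.6059, -0.1548, 0.1082]
orientation: [179.6, 1.7, 67.1]
ft_force: [-0.1, 0.1, 0.1]
grip_width: 0.0133
```

```bash
python3 t.py
```

```text
8.85 [ 0.6059 -0.1548  0.1082] [179.6   1.7  67.1] [-0.1  0.1  0.1] tau [0.153 0.035 0.784] [ 15.  40.  -6.  93.   8.  48. -18.]
```

step_arm(delta_rot=[[0, 0, 0], [0, 0, 0], [0, 0, 0.1], [0, 0, 0.16], [0, 0, 0.16], [0, 0, 0.16], [0, 0, 0.16], [0, 0, 0.16], [0, 0, 0.16], [0, 0, 0.16], [0.015, 0.026, 0.16], [0, 0, 0.09]], offset=[[0, 0, 0], [0, 0, 0], [0, 0, 3.5], [0, 0, 4], [-1.5, 0.3, 0], [-1.5, 0.3, 0], [-1.5, 0.3, 0], [-1.5, 0.3, 0], [-1.5, 0.3, 0], [-1.5, 0.3, 0], [0, 0, 0], [0, 0, 0]], gripper=[0.5, 0.5, 0.5, 0.5, 0.5, 0.5, 0.5, 0.5, 0.5, 0.5, 0.5, 0.5])

```text
time_s: 10.35
ee_pos: [0.5169, -0.1325, 0.1887]
orientation: [179.1, 0.0, 154.9]
ft_force: [0.4, 1.1, -0.1]
grip_width: 0.0464
```

```bash
python3 snap.py wrist w5;python3 t.py
```

```text
10.4 [ 0.5167 -0.1323  0.1887] [179.1  -0.  155. ] [ 35.  30. -34. 103.  19.  53.  58.] 0.0467 [-0.5  0.9 -0.1]
10.4 [ 0.5167 -0.1323  0.1887] [179.1  -0.  155. ] [-0.5  0.9 -0.1] tau [ 0.089 -0.081 -0.031] [ 35.  30. -34. 103.  19.  53.  58.]
```

View pics/w5.png

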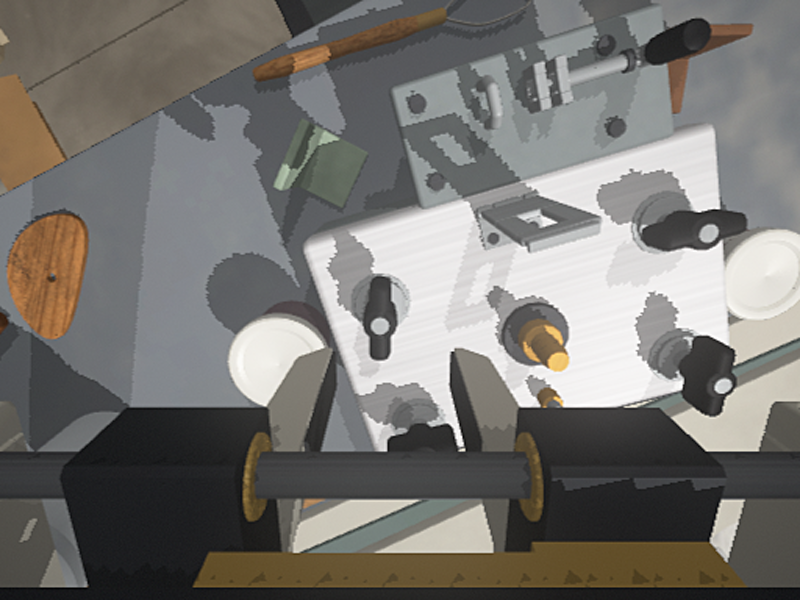

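Run:
```python
import pickle
from h import *
im=pickle.load(open("w5.pkl","rb"))
print(ray(im,np.array([380,326.5])/1.5625-.5,.132))
```

```text
[ 0.51716637 -0.13936057  0.132     ]
```

step_arm(delta_rot=[[0, 0, 0], [0, 0, 0], [0, 0, 0], [0, 0, 0]], offset=[[0.1, -0.75, -2], [0, 0, -3], [0, 0, -0.5], [0, 0, 0]], gripper=[0.5, 0.5, 0.5, 0.5])

```text
time_s: 10.9
ee_pos: [0.5198, -0.1398, 0.1345]
orientation: [178.9, 0.3, 154.8]
ft_force: [0.2, 0.1, -0.4]
grip_width: 0.0467
```

step_arm(delta_rot=[[0, 0, -0.03], [0, 0, 0], [0, 0, 0], [0, 0, 0], [0, 0, 0], [0, 0, 0], [0, 0, -0.16], [0, 0, -0.16], [0, 0, -0.16], [0, 0, -0.16], [0, 0, -0.16], [0, 0, -0.16]], offset=[[-0.3, 0.1, -2.9], [0, 0, 0], [0, 0, 0], [0, 0, 0], [0, 0, 0], [0, 0, 0], [0, 0, -0.02], [0, 0, -0.02], [0, 0, -0.02], [0, 0, -0.02], [0, 0, -0.02], [0, 0, -0.02]], gripper=[0.5, 1, 1, 1, 1, 1, 1, 1, 1, 1, 1, 1])

```text
time_s: 12.4
ee_pos: [0.5178, -0.1429, 0.1096]
orientation: [179.2, 0.9, 96.4]
ft_force: [-1.0, -1.1, -1.1]
grip_width: 0.0116
```

```bash
python3 t.py
```

```text
12.4 [ 0.5178 -0.1429  0.1096] [179.2   0.9  96.4] [-1.  -1.1 -1.1] tau [-0.327  0.244  0.126] [ 21.  33. -12. 108.  11.  39.   8.]
```

step_arm(delta_rot=[[0, 0, -0.16], [0, 0, -0.16], [0, 0, -0.14], [0, 0, -0.05]], offset=[[0, 0, -0.02], [0, 0, -0.02], [0, 0, -0.02], [0, 0, 0]], gripper=[1, 1, 1, 1])

```text
time_s: 12.9
ee_pos: [0.5167, -0.1423, 0.1093]
orientation: [179.4, 1.0, 66.8]
ft_force: [-1.2, -2.9, -1.6]
grip_width: 0.0139
```

```bash
python3 t.py
```

```text
12.9 [ 0.5167 -0.1423  0.1093] [179.4   1.   66.8] [-1.2 -2.9 -1.6] tau [-0.434  0.097  0.942] [ 14.  33.  -3. 108.   4.  39. -15.]
```

step_arm(delta_rot=[[0, 0, 0], [0, 0, 0], [0, 0, 0.1], [0, 0, 0.16], [0, 0, 0.17], [0, 0, 0.17], [0, 0, 0.17], [0, 0, 0.17], [0, 0, 0.17], [0, 0, 0.17], [0, 0, 0.17], [0, 0, 0.14]], offset=[[0, 0, 0], [0, 0, 0], [0, 0, 4], [0, 0, 5], [1.7, 2.3, 0], [1.7, 2.3, 0], [1.7, 2.3, 0], [1.7, 2.3, 0], [1.7, 2.3, 0], [1.7, 2.3, 0], [1.5, 2.3, 0], [0, 0, 0]], gripper=[0.5, 0.5, 0.5, 0.5, 0.5, 0.5, 0.5, 0.5, 0.5, 0.5, 0.5, 0.5])

```text
time_s: 14.4
ee_pos: [0.6388, 0.0258, 0.2048]
orientation: [178.7, 1.1, 160.7]
ft_force: [-0.1, -0.1, -1.6]
grip_width: 0.0462
```

```bash
python3 snap.py wrist w6;python3 t.py
```

```text
14.45 [0.6385 0.0237 0.2045] [178.8   1.  160.7] [ 13.  37. -30.  85.  20.  61.  50.] 0.0461 [ 0.5 -0.7 -0.2]
14.45 [0.6385 0.0237 0.2045] [178.8   1.  160.7] [ 0.5 -0.7 -0.2] tau [ 0.02  -0.125  0.008] [ 13.  37. -30.  85.  20.  61.  50.]
```

View pics/w6.png

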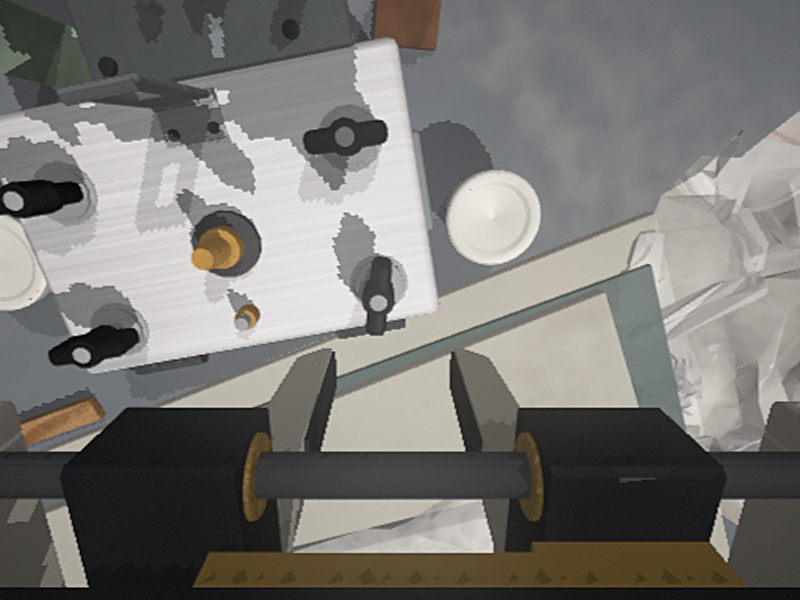

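Run:
```python
import pickle
from h import *
im=pickle.load(open("w6.pkl","rb"))
print(ray(im,np.array([378.5,302.5])/1.5625-.5,.132))
```

```text
[0.6329072  0.02067901 0.132     ]
```

step_arm(delta_rot=[[0, 0, 0], [0, 0, 0], [0, 0, 0], [0, 0, 0]], offset=[[-0.55, -0.3, -3], [0, 0, -3.5], [0, 0, -0.5], [0, 0, 0]], gripper=[0.5, 0.5, 0.5, 0.5])

```text
time_s: 14.95
ee_pos: [0.6342, 0.0192, 0.1348]
orientation: [178.7, 1.2, 160.2]
ft_force: [0.3, -0.0, 0.5]
grip_width: 0.0464
```

step_arm(delta_rot=[[0, 0, 0.03], [0, 0, 0], [0, 0, 0], [0, 0, 0], [0, 0, 0], [0, 0, 0], [0, 0, -0.16], [0, 0, -0.16], [0, 0, -0.16], [0, 0, -0.16], [0, 0, -0.16], [0, 0, -0.16]], offset=[[-0.1, 0.2, -3.1], [0, 0, 0], [0, 0, 0], [0, 0, 0], [0, 0, 0], [0, 0, 0], [0, 0, -0.02], [0, 0, -0.02], [0, 0, -0.02], [0, 0, -0.02], [0, 0, -0.02], [0, 0, -0.02]], gripper=[0.5, 1, 1, 1, 1, 1, 1, 1, 1, 1, 1, 1])

```text
time_s: 16.45
ee_pos: [0.6345, 0.0172, 0.1097]
orientation: [179.0, 1.9, 105.1]
ft_force: [-0.8, -1.9, -0.2]
grip_width: 0.0118
```

step_arm(delta_rot=[[0, 0, -0.16], [0, 0, -0.16], [0, 0, -0.16], [0, 0, -0.05]], offset=[[0, 0, -0.02], [0, 0, -0.02], [0, 0, -0.02], [0, 0, 0]], gripper=[1, 1, 1, 1])

```text
time_s: 16.95
ee_pos: [0.6329, 0.0174, 0.1091]
orientation: [179.2, 2.0, 74.1]
ft_force: [0.7, -0.5, -1.4]
grip_width: 0.0126
```

```bash
python3 t.py
```

```text
16.95 [0.6329 0.0174 0.1091] [179.2   2.   74.1] [ 0.7 -0.5 -1.4] tau [0.109 0.046 0.632] [ -4.  40.  -2.  92.   4.  48. -24.]
```

step_arm(delta_rot=[[0, 0, -0.12], [0, 0, 0], [0, 0, 0], [0, 0, 0], [0, 0, 0.16], [0, 0, 0.17], [0, 0, 0.17], [0, 0, 0.17], [0, 0, 0.17], [0, 0, 0.17], [0, 0, 0.17], [0, 0, 0.17]], offset=[[0, 0, 0], [0, 0, 0], [0, 0, 0], [0, 0, 4], [0, 0, 5], [0, 0, 3], [-1.5, -1, 0], [-1.5, -1, 0], [-1.5, -1, 0], [-1.5, -1, 0], [-1.5, -1, 0], [0, 0, 0]], gripper=[1, 0.5, 0.5, 0.5, 0.5, 0.5, 0.8, 1, 1, 1, 1, 1])

```text
time_s: 18.45
ee_pos: [0.5589, -0.0273, 0.2369]
orientation: [178.4, 2.0, 148.1]
ft_force: [0.2, 0.7, 0.3]
grip_width: 0.0004
```

```bash
python3 snap.py wrist w7;python3 snap.py top t7; python3 snap.py scene s7
python3 - <<'E'
import pickle
from h import *
im=pickle.load(open("s7.pkl","rb"))
cv2.imwrite("pics/s7c.png",cv2.resize(im["pixels"][130:265,170:350,::-1],(800,600),interpolation=cv2.INTER_CUBIC))
E
```

```text
18.5 [ 0.5595 -0.0273  0.237 ] [178.4   2.  148.3] [ 16.  26. -23.  97.  12.  56.  47.] 0.0003 [0.7 0.7 0.1]
18.55 [ 0.5598 -0.0268  0.2369] [178.4   2.  147.8] [ 16.  26. -23.  97.  12.  56.  47.] 0.0005 [-0.5 -0.1  0.3]
18.6 [ 0.5599 -0.0264  0.2368] [178.4   2.  147.6] [ 16.  26. -23.  97.  12.  56.  47.] 0.0007 [-0.2 -0.2 -0. ]
```

View pics/w7.png

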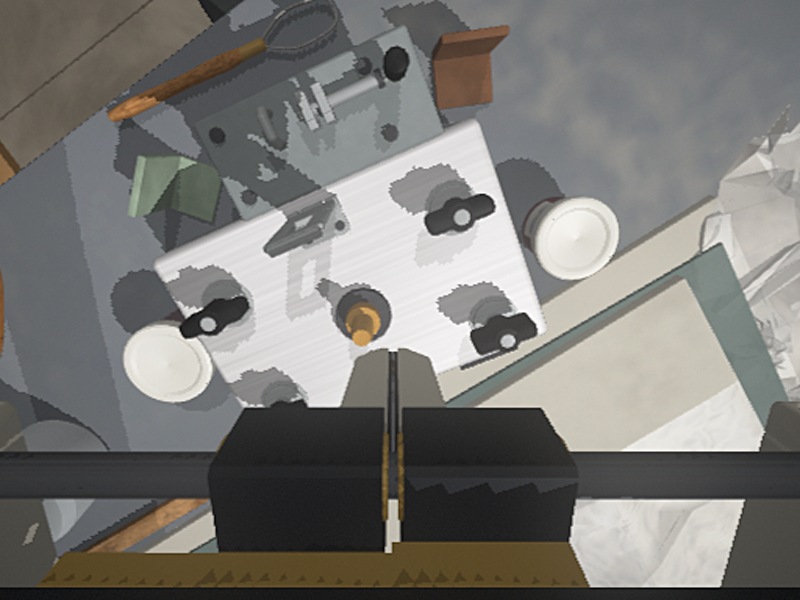

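View pics/s7c.png

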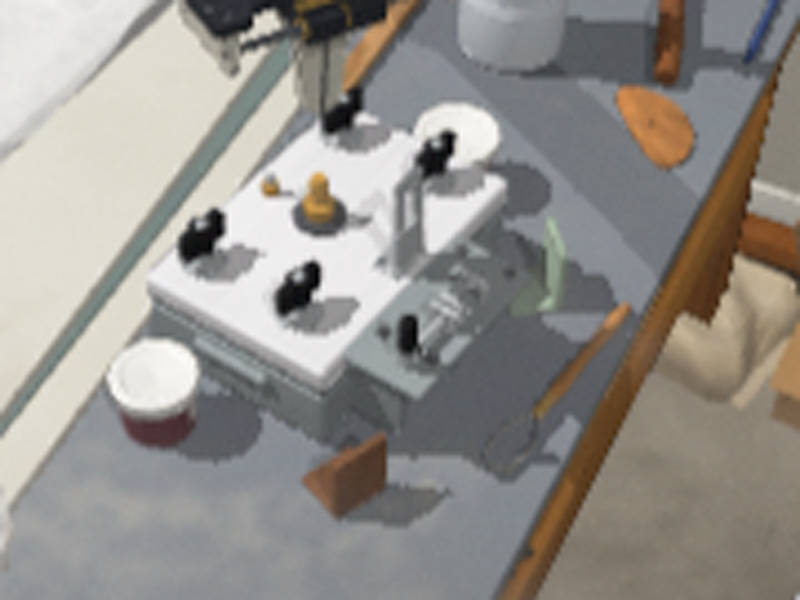

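Run:
```python
import pickle
from h import *
import barfit
im=pickle.load(open("w7.pkl","rb"))
for n in ("fl","fr","rl"): print(n,[round(float(v),4) for v in barfit.fit(im,n,105)])
p=np.load("p.npy")
I=cv2.resize(im["pixels"][:,:,::-1],None,fx=4,fy=4,interpolation=cv2.INTER_CUBIC)
for q,col in ((1.2,(0,0,255)),(1.5,(0,255,0)),(1.8,(255,0,0))):
    P=[[-.072-r*np.cos(q),y,.0935+r*np.sin(q)] for r,y in ((.01,.017),(.084,.017),(.084,-.017),(.01,-.017))]
    uv=(proj(im,m2w(p,P))*4+2).astype(np.int32);cv2.polylines(I,[uv],True,col,1)
for q in ([-.128,0,.1],[-.128,0,.114]):
    cv2.circle(I,tuple((proj(im,m2w(p,[q]))[0]*4+2).astype(int)),3,(0,255,255),-1)
c=(proj(im,m2w(p,[[-.09,0,.1]]))[0]*4).astype(int)
cv2.imwrite("pics/hasp7.png",I[max(c[1]-300,0):c[1]+300,max(c[0]-400,0):c[0]+400])
```

```text
fl [0.7126, -103.0, 0.0, -0.002, 0.1185]
fr [0.7101, -100.0, -0.001, -0.001, 0.1185]
rl [0.7363, -93.0, -0.001, -0.002, 0.1185]
```

View pics/hasp7.png

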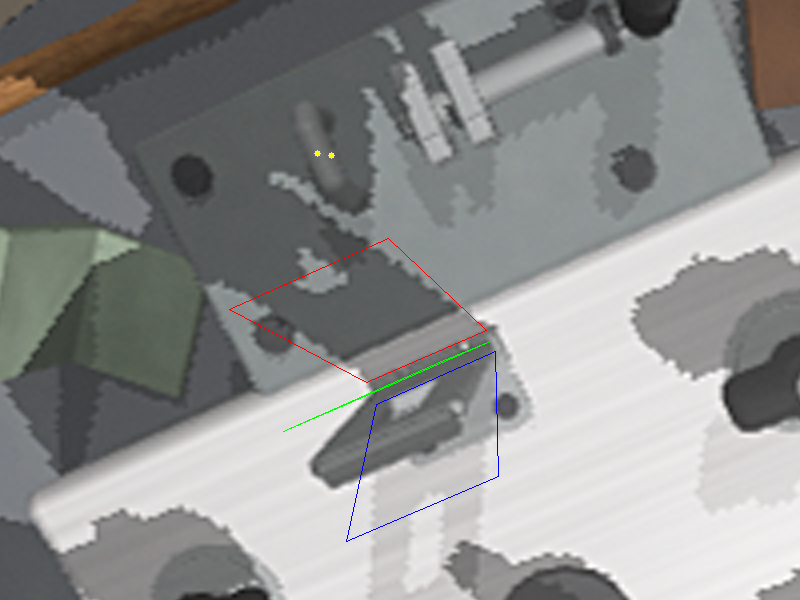

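```bash
cat > aim.py <<'E'
# usage: aim.py mx my z yawdeg
import sys
from bench import state
from h import *
from scipy.spatial.transform import Rotation as R
p=np.load("p.npy");a=[float(v) for v in sys.argv[1:]]
s=state();w=m2w(p,[[a[0],a[1],a[2]]])[0]
Rd=R.from_euler('xyz',[180,0,a[3]],degrees=True);Rc=R.from_euler('xyz',s['orientation'],degrees=True)
c,sn=np.cos(p[2]),np.sin(p[2]);d=s['ee_pos']-[p[0],p[1],0]
print('mould frame now',(c*d[0]+sn*d[1]).round(4),(-sn*d[0]+c*d[1]).round(4),s['ee_pos'][2].round(4))
print('offset cm',((w-s['ee_pos'])*100).round(2),'rot',(Rd*Rc.inv()).as_rotvec().round(3))
E
python3 aim.py -.025 0 .15 171.1
python3 - <<'E'
import pickle,barfit
im=pickle.load(open("w6.pkl","rb"))
for n in ("fl","fr","rr"): print(n,[round(float(v),4) for v in barfit.fit(im,n,105)])
E
```

```text
mould frame now -0.0102 0.03 0.2368
offset cm [-1.92 -2.73 -8.68] rot [-0.015  0.043  0.409]
fl [0.7337, -101.0, 0.001, 0.0, 0.1185]
fr [0.7109, -108.0, -0.001, 0.0, 0.1185]
rr [0.7631, -96.0, -0.001, 0.002, 0.1185]
```

step_arm(delta_rot=[[0, 0.02, 0.14], [-0.015, 0.02, 0.14], [0, 0, 0.13], [0, 0, 0], [0, 0, 0], [0, 0, 0]], offset=[[-1, -1.3, -1], [-1.2, -1.4, -2], [0, 0, -2], [0, 0, -4], [0, 0, -2], [0, 0, 0]], gripper=[1, 1, 1, 1, 1, 1])

```text
time_s: 19.35
ee_pos: [0.5408, -0.0511, 0.1255]
orientation: [179.9, 0.5, 171.2]
ft_force: [0.5, -0.2, -0.1]
grip_width: 0.0007
```

```bash
python3 aim.py -.05 0 .128 171.1; python3 snap.py wrist w8
```

```text
mould frame now -0.0253 0.0026 0.1255
offset cm [-2.48  0.13  0.25] rot [-0.     0.009 -0.002]
19.4 [ 0.5415 -0.051   0.1264] [179.9   0.6 171.2] [ 20.  34. -26. 106.  20.  44.  65.] 0.0004 [ 0.5 -0.  -0.6]
```

View pics/w8.png

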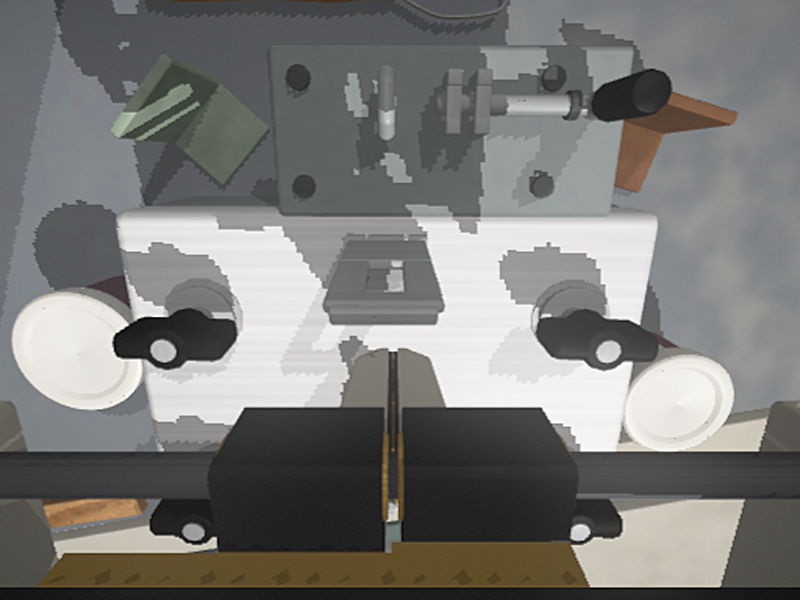

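All four bars lie along the mould's y, and the tool is square behind the strap, so I'll sweep it forward and down.

step_arm(delta_rot=[[0, 0, 0], [0, 0, 0], [0, 0, 0], [0, 0, 0], [0, 0, 0]], offset=[[-1.5, 0, 0], [-1.5, 0.2, 0], [-1.5, 0.2, 0], [-1.5, 0.2, -0.3], [-1, 0.1, -0.8]], gripper=[1, 1, 1, 1, 1])

```text
time_s: 20.02
ee_pos: [0.4787, -0.0422, 0.1226]
orientation: [179.7, 1.8, 170.9]
ft_force: [-0.2, -0.2, 0.9]
grip_width: 0.0007
```

```bash
python3 aim.py -.096 0 .105 171.1; python3 t.py
```

```text
mould frame now -0.0881 0.0017 0.1226
offset cm [-0.81 -0.04 -1.76] rot [0.    0.032 0.003]
20.025 [ 0.4787 -0.0422  0.1226] [179.7   1.8 170.9] [-0.2 -0.2  0.9] tau [ 0.135 -0.001 -0.034] [ 20.  29. -25. 116.  21.  37.  62.]
```

step_arm(delta_rot=[[0, 0.03, 0], [0, 0, 0], [0, 0, 0], [0, 0, 0]], offset=[[-0.8, 0, -0.6], [0, 0, -1], [0, 0, -0.8], [0, 0, -0.5]], gripper=[1, 1, 1, 1])

```text
time_s: 20.52
ee_pos: [0.4709, -0.0421, 0.095]
orientation: [-179.8, 0.0, 170.9]
ft_force: [-13.6, -1.0, 60.1]
grip_width: 0.0003
```

```bash
python3 aim.py -.096 0 .095 171.1; python3 t.py;python3 snap.py wrist w9
```

```text
mould frame now -0.0958 0.0006 0.095
offset cm [-0.03 -0.06 -0.  ] rot [ 0.003 -0.     0.004]
20.525 [ 0.4709 -0.0421  0.095 ] [-179.8    0.   170.9] [-13.6  -1.   60.1] tau [-0.165  3.045 -0.046] [ 19.  32. -24. 118.  22.  35.  60.]
20.575 [ 0.4708 -0.0421  0.0955] [-179.8    0.   170.9] [ 19.  32. -24. 118.  22.  35.  60.] 0.0009 [-7.4 -1.2 25.3]
```

View pics/w9.png

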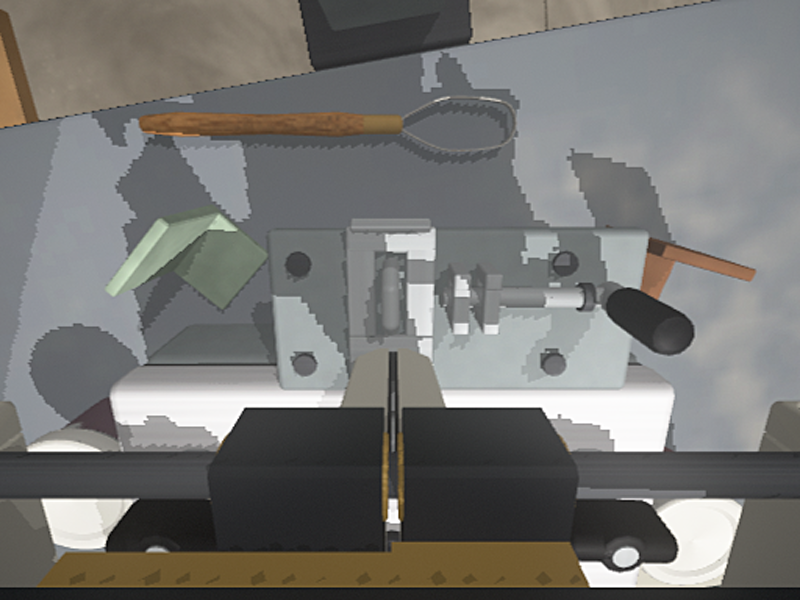

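Run:
```python
import pickle
from h import *
p=np.load("p.npy");c,s=np.cos(p[2]),np.sin(p[2])
I9=pickle.load(open("w9.pkl","rb"))
for tag,uv in (("w8",(649,90)),("w9",(671,334)),("w7",(397,63))):
    im=pickle.load(open(tag+".pkl","rb"));w=ray(im,(np.array(uv)+.5)/1.5625-.5,.140)-[p[0],p[1],0]
    print(tag,(c*w[0]+s*w[1]).round(4),(-s*w[0]+c*w[1]).round(4))
I=cv2.resize(I9["pixels"][130:250,330:480,::-1],(750,600),interpolation=cv2.INTER_CUBIC)
cv2.imwrite("pics/h9.png",I)
```

```text
w8 -0.1277 0.0812
w9 -0.1288 0.0812
w7 -0.1257 0.0827
```

View pics/h9.png

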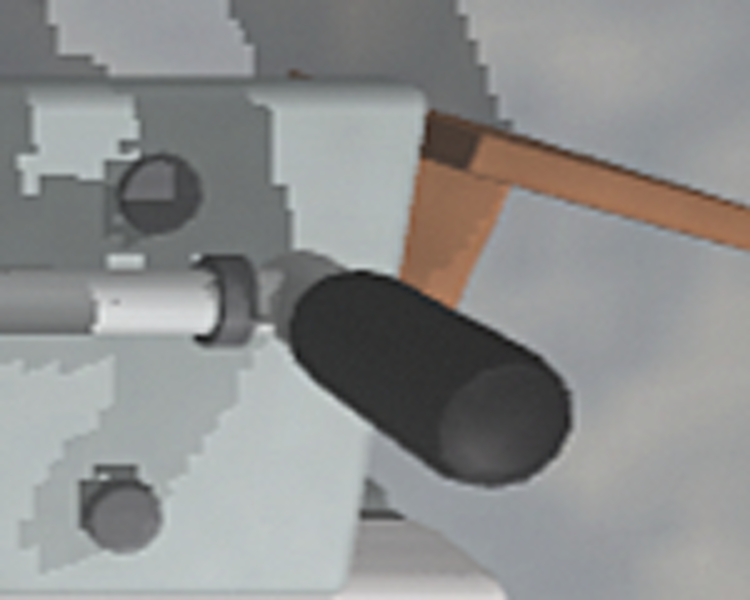

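step_arm(delta_rot=[[0, 0, 0], [0, 0, 0], [0, 0, 0], [0, 0, 0]], offset=[[0, 0, 1], [0, 0, 3], [0, 0, 3], [0, 0, 2]], gripper=[1, 1, 1, 1])

```text
time_s: 21.08
ee_pos: [0.4706, -0.042, 0.1858]
orientation: [-179.8, -0.2, 170.9]
ft_force: [-0.3, -0.1, -0.4]
grip_width: 0.0007
```

```bash
python3 snap.py wrist w10; python3 aim.py -.128 .11 .16 171.1
```

```text
21.125 [ 0.4721 -0.0419  0.1879] [-1.798e+02  1.000e-01  1.709e+02] [ 23.  24. -29. 112.  16.  48.  66.] 0.0007 [0.1 0.8 1. ]
mould frame now -0.0946 0.001 0.1879
offset cm [-1.61 11.29 -2.79] rot [0.003 0.001 0.003]
```

View pics/w10.png

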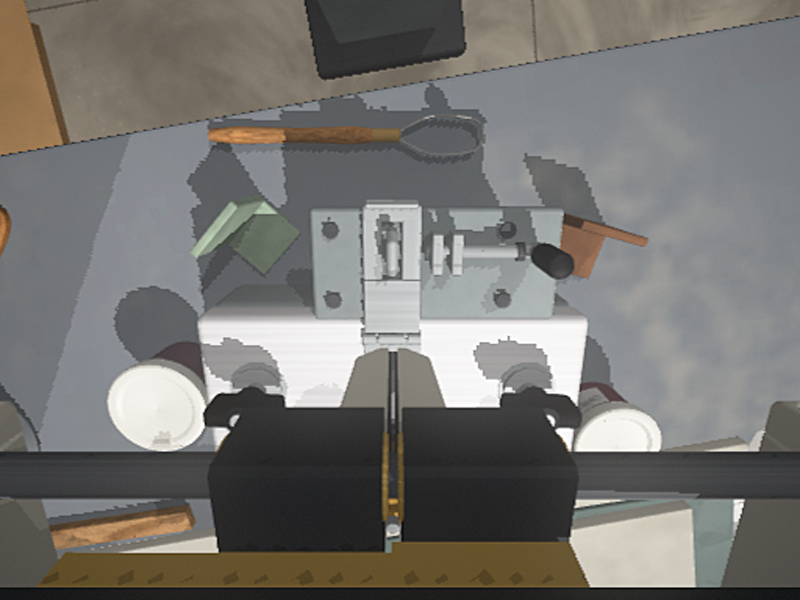

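step_arm(delta_rot=[[0, 0, 0], [0, 0, 0], [0, 0, 0], [0, 0, 0]], offset=[[-0.5, 4.5, 0], [-0.5, 4.5, 0], [-0.4, 4, 0], [0, 0, 0]], gripper=[1, 1, 1, 1])

```text
time_s: 21.62
ee_pos: [0.4586, 0.0904, 0.1856]
orientation: [-179.9, 0.1, 170.7]
ft_force: [-0.8, -1.1, -0.3]
grip_width: 0.0007
```

```bash
python3 aim.py -.128 .122 .115 171.1
```

```text
mould frame now -0.1285 0.1296 0.1856
offset cm [-0.07 -0.76 -7.06] rot [0.002 0.001 0.008]
```

step_arm(delta_rot=[[0, 0, 0], [0, 0, 0], [0, 0, 0]], offset=[[0, -0.2, -4], [0, 0, -3], [0, 0, 0]], gripper=[1, 1, 1])

```text
time_s: 22.0
ee_pos: [0.4594, 0.0855, 0.1123]
orientation: [-179.8, 0.1, 170.5]
ft_force: [-0.1, 0.2, 1.0]
grip_width: 0.0003
```

```bash
python3 aim.py -.128 .10 .115 171.1; python3 snap.py wrist w11
```

```text
mould frame now -0.127 0.1249 0.1123
offset cm [-0.49 -2.44  0.27] rot [0.004 0.001 0.011]
22.05 [0.4603 0.0858 0.1133] [-179.8    0.2  170.5] [  4.  30. -26. 117.  22.  37.  45.] 0.0006 [-0.1 -0.1 -0.1]
```

View pics/w11.png

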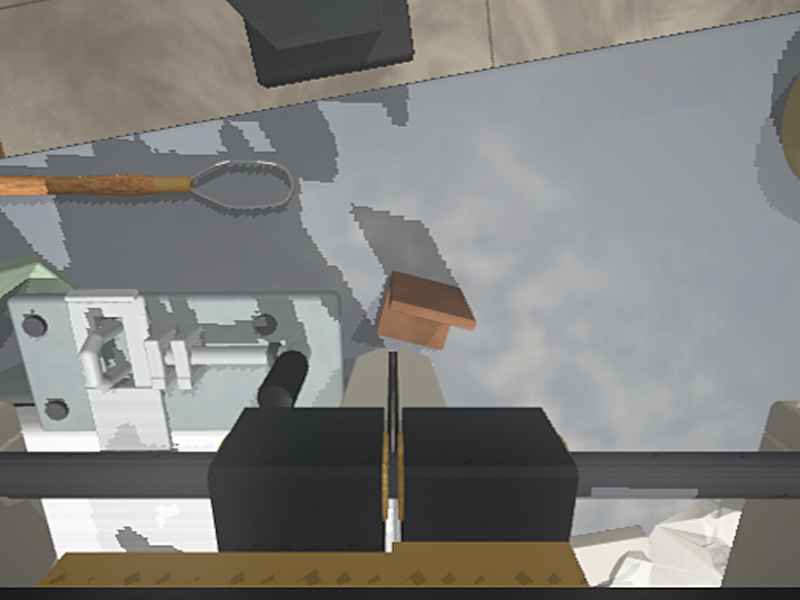

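step_arm(delta_rot=[[0, 0, 0], [0, 0, 0], [0, 0, 0], [0, 0, 0]], offset=[[-0.2, -1, 0.1], [-0.2, -1, 0], [-0.2, -1, 0], [-0.2, -1, 0]], gripper=[1, 1, 1, 1])

```text
time_s: 22.55
ee_pos: [0.4545, 0.0443, 0.1172]
orientation: [179.9, 0.6, 170.4]
ft_force: [0.7, 2.6, -1.7]
grip_width: 0.0007
```

```bash
python3 aim.py -.128 .07 .115 171.1;python3 t.py
```

```text
mould frame now -0.1254 0.0835 0.1172
offset cm [-0.46 -1.29 -0.22] rot [0.001 0.011 0.012]
22.55 [0.4545 0.0443 0.1172] [179.9   0.6 170.4] [ 0.7  2.6 -1.7] tau [ 0.503 -0.227  0.051] [ 10.  29. -26. 119.  22.  36.  49.]
```

step_arm(delta_rot=[[0, 0, 0], [0, 0, 0], [0, 0, 0]], offset=[[-0.3, -0.6, -0.1], [-0.2, -0.6, 0], [-0.1, -0.5, 0]], gripper=[1, 1, 1])

```text
time_s: 22.92
ee_pos: [0.4515, 0.0326, 0.1174]
orientation: [179.2, 1.1, 170.5]
ft_force: [1.5, 16.3, -7.5]
grip_width: 0.0005
```

```bash
python3 aim.py -.128 .07 .115 171.1;python3 t.py
```

```text
mould frame now -0.1265 0.0714 0.1174
offset cm [-0.17 -0.12 -0.24] rot [-0.011  0.021  0.01 ]
22.925 [0.4515 0.0326 0.1174] [179.2   1.1 170.5] [ 1.5 16.3 -7.5] tau [ 3.421 -0.503  0.045] [ 12.  28. -27. 120.  22.  34.  51.]
```

step_arm(delta_rot=[[0, 0, 0], [0, 0, 0]], offset=[[0, -0.5, 0], [0, -0.3, 0]], gripper=[1, 1])

```text
time_s: 23.18
ee_pos: [0.4515, 0.0334, 0.1175]
orientation: [178.4, 1.1, 171.0]
ft_force: [1.0, 6.1, -1.9]
grip_width: 0.0006
```

```bash
python3 aim.py -.128 .12 .115 171.1;python3 t.py; python3 snap.py wrist w12
```

```text
mould frame now -0.1266 0.0722 0.1175
offset cm [ 0.61  4.74 -0.25] rot [-0.024  0.023  0.002]
23.175 [0.4515 0.0334 0.1175] [178.4   1.1 171. ] [ 1.   6.1 -1.9] tau [ 1.228 -0.266  0.018] [ 13.  28. -28. 120.  21.  34.  52.]
23.225 [0.4515 0.0333 0.1175] [178.4   1.1 170.9] [ 13.  28. -28. 120.  21.  34.  52.] 0.0005 [ 0.3  8.4 -2.2]
```

View pics/w12.png

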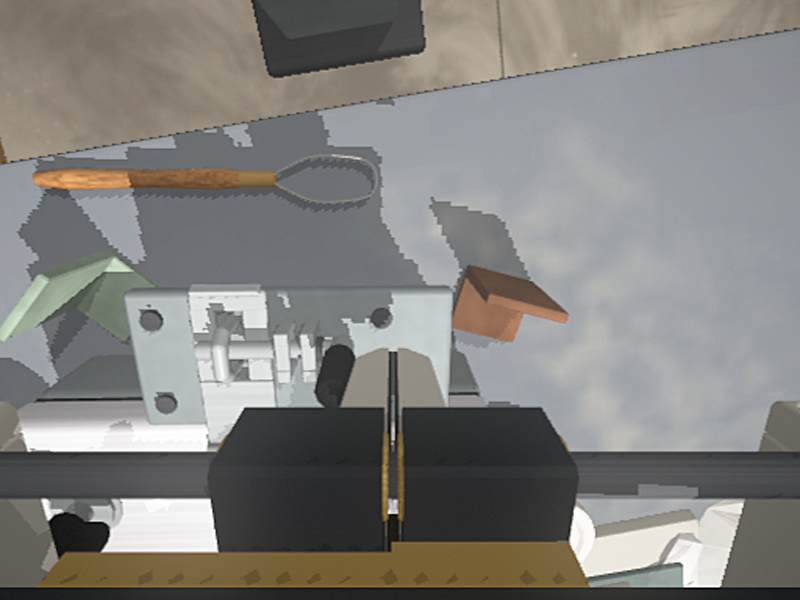

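The pin now passes through the staple at (220,345). I'll back off, lift clear and check.

step_arm(delta_rot=[[0, 0, 0], [-0.02, 0.02, 0], [0, 0, 0], [0, 0, 0], [0, 0, 0], [0, 0, 0], [0, 0, 0], [0, 0, 0]], offset=[[0.2, 2, 0], [0.2, 2, 0], [0, 0, 5], [0, 0, 5], [2, -3, 3], [2, -3, 0], [2, -3, 0], [0, 0, 0]], gripper=[1, 1, 1, 1, 1, 1, 1, 1])

```text
time_s: 24.22
ee_pos: [0.5078, -0.026, 0.2492]
orientation: [-179.3, -0.9, 171.0]
ft_force: [-0.8, -0.3, 0.1]
grip_width: 0.0006
```

```bash
python3 t.py; python3 snap.py wrist w13; python3 snap.py top t13;python3 - <<'E'
import pickle
from h import *
a=pickle.load(open("im0.pkl","rb"))["top"]["pixels"];b=pickle.load(open("t13.pkl","rb"))["pixels"]
f=lambda i:cv2.resize(i[150:270,180:430,::-1],(800,300),interpolation=cv2.INTER_CUBIC)
cv2.imwrite("pics/cmp.png",np.vstack([f(a),f(b)]))
E
```

```text
24.225 [ 0.5078 -0.026   0.2492] [-179.3   -0.9  171. ] [-0.8 -0.3  0.1] tau [ 0.113 -0.173  0.03 ] [ 21.  24. -30. 101.  14.  60.  67.]
24.275 [ 0.5069 -0.0239  0.2493] [-179.3   -0.9  171.2] [ 21.  24. -30. 101.  14.  60.  67.] 0.0004 [ 0.6  0.  -1.2]
24.325 [ 0.5066 -0.0223  0.2494] [-179.4   -0.9  171.3] [ 21.  24. -31. 101.  14.  60.  67.] 0.0004 [ 0.6  0.4 -0.3]
```

View pics/w13.png

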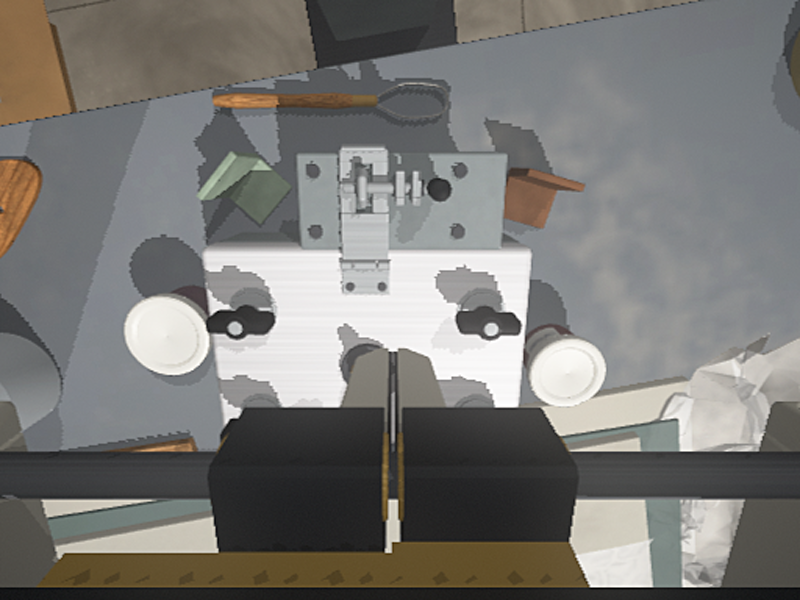

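View pics/cmp.png

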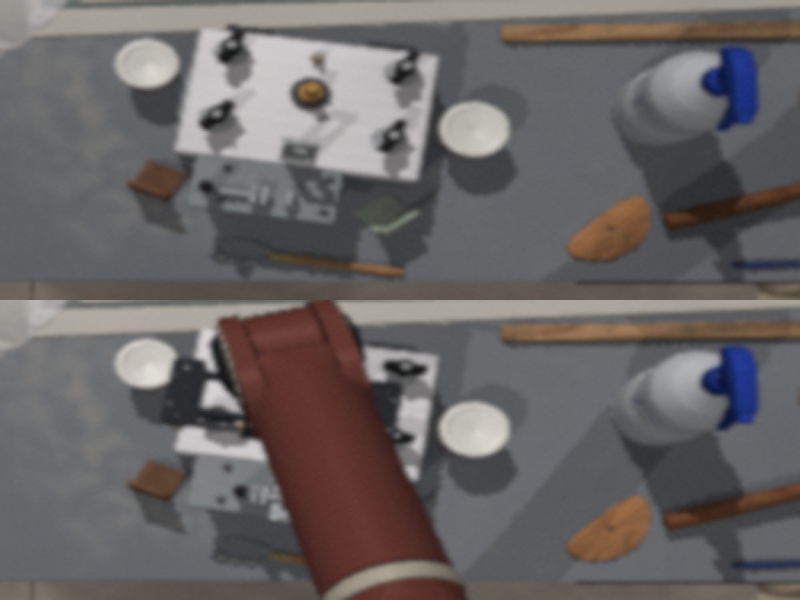

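Run:
```python
import pickle
from h import *
p=np.load("p.npy");c,s=np.cos(p[2]),np.sin(p[2])
im=pickle.load(open("w13.pkl","rb"));g=lambda uv,z:(lambda w:((c*w[0]+s*w[1]).round(4),(-s*w[0]+c*w[1]).round(4)))(ray(im,(np.array(uv)+.5)/1.5625-.5,z)-[p[0],p[1],0])
print("handle",g((440,189),.140),"strap end",g((362,148),.0955))
cv2.imwrite("pics/c13.png",cv2.resize(im["pixels"][85:200,185:335,::-1],(780,600),interpolation=cv2.INTER_CUBIC))
import barfit
for n in("fl","fr"): print(n,barfit.fit(im,n,105))
```

```text
handle (np.float64(-0.1281), np.float64(0.0493)) strap end (np.float64(-0.1534), np.float64(-0.0007))
fl (np.float64(0.6708752904725019), np.int64(-107), -0.001, -0.001, 0.1185)
fr (np.float64(0.7213189484880718), np.int64(-95), -0.001, 0, 0.1185)
```

View pics/c13.png

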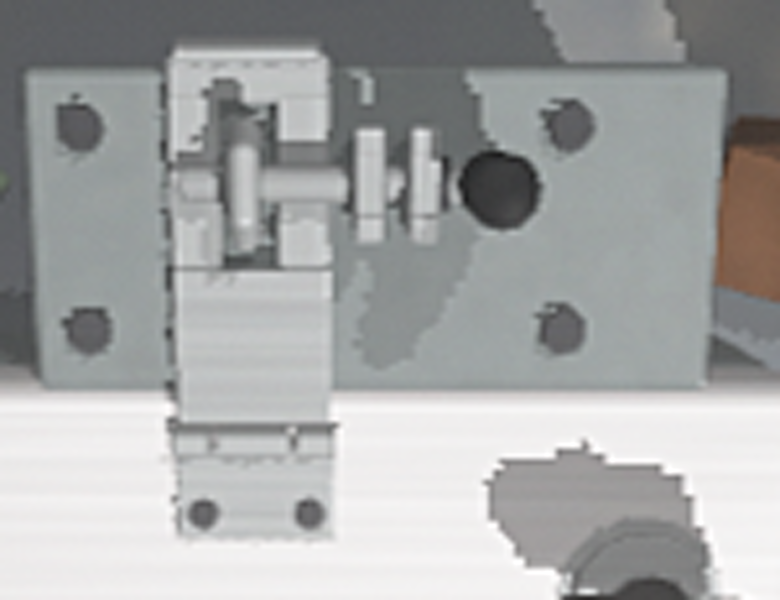

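```bash
python3 -c "
from bench import sign_off
print(sign_off())"
```

```text
the job is handed in; nothing more can be done
None
```

I did all four steps in order and handed the job in at about 24 s on the robot clock; `sign_off` reports no verdict.

- **Bolts:** I turned front left, rear right, front right, then rear left clockwise until they stopped. The wrist torque rose from about 0.1 N m to 0.6–0.9 N m at each one. In the pictures all four bars end up along the mould's y. My image fit of the bar angles scatters from about -93° to -108°, and even the same untouched bar varied by up to 13° between pictures. I therefore relied on the torque rather than the fit to call them tight.
- **Hasp:** I swung the strap down and pressed it flat at 60 N. The tip was at z = 0.095 m, where a flat strap should lie, and the last wrist picture shows it flat over the staple.
- **Pin:** I pushed it until the force rose from 2.6 N to 16 N. The picture shows the collar against the guide and the pin through the staple. By my image measurement the handle moved about 32 mm, plus however far in it started (up to 5 mm). That figure alone sits on the 32 mm limit, so I relied on the stop force and the collar to call it home.
- **Bystanders:** No bystander looks moved in the last pictures. The right-hand end of the loop tool and the green tile were hidden by the arm in the final top view but visible in the wrist picture; I did not measure any displacement. The pale green tub was outside my comparison crop, and the arm never went near it.
- **Arm:** The gripper ended clear of everything at z = 0.25 m.

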